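# Load the fish display rack with a fish slice and bolt it

### The arm

A 7-joint arm with a two-finger parallel gripper is mounted at the origin on the work surface. World frame = base frame: x ahead of the robot, y to its left, z up, the work surface at z = 0. Lengths are in m, angles in rad, forces in N, time in s.
With the tool pointing down it reaches from about 0.425 to 0.925 m from the base axis. Payload 6.8 kg.
Tool frame: the origin (TCP) lies at the centre of the arm's flange, where the gripper is bolted on; the fingertips stand 173 mm ahead of it and the grasp point (between the pads) lies 155 mm ahead of it (r.hold_point_z is the distance from the TCP to the grasp point, in m); z points along the fingers, x is the direction in which the jaws open and shut, and the axes are right-handed (so a half turn about z gives the same grasp; the last joint's range is limited). The gripper opens to 85 mm and grips with 20 to 120 N. Pads are 22 mm wide; open, the fingers measure 114 mm over their backs; the gripper's body (76 mm by 85 mm) begins 54 mm behind the grasp point. The pads swing forward as they close: fully open they stand 13 mm farther back than shut.
Start: joints at [1.157, 0.477, 0.022, 1.555, -0.011, 1.109, -0.083], TCP at [0.203, -0.644, 0.405] pointing down, gripper open.
Joint ranges: [-2.96, 2.96], [-0.34, 2.1], [-1.41, 1.46], [0.24, 2.44], [-1.37, 4.51], [0.17, 1.92], [-2.96, 2.96]. Speed limits (rad/s): [2.39, 2.39, 3.14, 3.14, 3.14, 3.14, 3.14].

### API

Orientations are given as a rotation vector (axis times angle).
In Python, from bench import r gives the robot as it stands.
- The arm moves only by the tool apply_moves, never from a script. Its arguments are lists of equal length, an entry for each row: "dp": the shift along the tool's x, y, z scaled (see below), a list of three; "twist": the turn, a rotation vector about the tool's x, y, z scaled (see below), a list of three; "jaw": the closure in counts, from 0 (fully open) to 255 (shut). In form: {"dp": [[x, y, z], ...], "twist": [[rx, ry, rz], ...], "jaw": [jaw, ...]}. A call has 1 to 20 rows; each row shifts and turns the pose as measured when the row begins, along the tool's axes as they then stand; what a row does not reach is not made up. The controller multiplies each number of a shift by 12 cm and each number of a turn by 120 degrees. A row lasts 1/10 s, in which the tool goes at most 50 mm and 8.59 degrees, less where a joint would pass 70% of its speed; a pose out of reach is approached as far as the arm can. A call with a number of a shift or a turn outside -1 to 1 is refused whole. A call with a gripper value outside its range is refused whole. The fingers move at their own pace and stop on an object; "grip_force" is the grip in N (left out, the last holds). Time passes only in rows, so rows that do not move let the fingers close. It gives the time, the measured TCP pose, the force and the opening at its end, in the units of the state.
- r.get_obs(): the state, without advancing time (a new reading comes with each control period).
- r.grab_frame(name): name is "side" or "top" or "wrist"; returns a dict with "color" (480x640x3 uint8, red, green, blue), "z_map" (480x640 float32, m along the optical axis (not along the pixel's ray), 0 where there is no reading), "intrinsics" (3x3 intrinsics, pixels), "R" (3x3) and "t" (3): a world point X has camera coordinates R X + t; the wrist camera has in their place "hand_eye" (4x4, takes a point from camera to tool coordinates, whose origin is the TCP and whose axes are the tool frame's). Camera axes: x right, y down, z forward; pixel columns grow to the right and rows downward; lengths in m; the calibration is good to about 2 mm. The wrist camera is an equidistant fisheye: a pixel r from the principal point sees the ray r / f radians off the axis. A picture is of the moment at which its call begins: read the wrist's pose just before it.
- r.hand_in(): hands the job in, once; it reports no verdict.
The state is a dict: "clock": time; "joints": joint angles; "qvel": joint speeds; "tau": joint torques, N m; "tcp_pos": TCP position; "orientation": TCP orientation; "contact_force": force on the tool from outside, world axes, zero at the start; "moment": the same for the moment, N m; "grip_width": finger opening in m.
Only numpy, scipy, OpenCV 4.12 (cv2) and the standard library are available. Lean on these libraries where they do the work, as an engineer would, in place of code of your own. Each camera call takes 0.05 s, during which the arm holds its last target.

### The job

Draw the slide bolt of the display rack (lift its handle out of the notch, slide, drop it into the other notch), then carry the frozen fish one at a time with the fish slice from the draining rack into the display rack, in the order of the pocket studs: round fish cake in pocket one, square block in pocket two, flatfish in pocket three (one kind may be missing today: leave its pocket empty), each lying flat on its ribs with the slice drawn out before the next. Then lay the slice back level on its mat and slide the bolt fully home with its handle down in the home notch; never press the gripper's fingers on the fish, and leave everything else on the counter where it stands.

Things in the scene. Friction and masses are not known exactly. Their poses are not given: they have to be found in the camera images.
- display_rack: Fixed steel rack, 120 mm deep (x), 304 wide (y), three pockets 100 mm apart, open at the front (-x). Origin: centre of its underside. Each pocket carries its fish on two upright ribs 58 mm high (see pocket1). 4 mm walls 72 mm high between pockets; back wall 76 mm high at x +60. Black studs on the back rim number the pockets: 1, 2, 3. A slide bolt crosses the front (see bolt_slide).
- bolt_slide (a joint): Bolt travel along the rack's +y, m: 0 = home, 0.05 = fully drawn; 1.5 N friction; locked while its handle lies in a notch. The 12 mm rod runs along y at rack x -85 mm, centre 28 mm high, with three 8 mm upright pins to 73 mm high: bolt home, they bar the middles of the pockets; drawn, they stand in line with the walls. The slice passes over rod, guard and knob (all below 40 mm).
- bolt_handle (a joint): Angle of the bolt handle about the rod's axis, rad: 0 = level in a notch, pointing to the rack's -x; lifts to 1.2. Past about 0.6 it clears the notched guard (6 mm plate, 37 mm in front of the rod, top 38 mm above the counter). Let go, it drops by its weight, into a notch only within about 2 mm of either end of the bolt's travel.
- bolt_knob (a point): Centre of the black knob on the bolt handle, 62 mm from the rod's axis: a cylinder 20 mm across, 18 mm long along the rack's y (pinch its end faces; it pivots between the fingers). At handle angle 0 it is 28 mm above the counter and 147 mm in front of the rack's origin.
- drain_rack: Steel draining rack fixed to the counter, the same as the display rack (ribs, front stops, walls, back wall, sizes) but without bolt, studs or rim. The frozen fish lie in its three lanes. Origin at the centre of its underside.
- slice_mat: Black rubber mat fixed to the counter, 290 mm (x) x 110 mm (y) x 2 mm, where the fish slice lies and belongs. Origin at the centre of its underside.
- fish_slice: Fish slice (cranked spatula), 140 g, stands level by itself. Origin: centre of the blade's underside, x to the blade's front, z up. Blade 86 mm long, 38 wide, 2 thick; a 14 mm neck rises from its rear edge to a level wooden handle, x -182 to -78 mm, 22 wide, 20 tall, centre 48 mm above the blade's underside; a heel at x -182 to -168 stands on a 66 mm wide foot at blade level.
- slice_grip (a point): Point on the axis of the fish slice's handle, 118 mm behind and 48 mm above the slice's origin: grip it here, across the 22 mm width.
- fish_cake: Frozen round breaded fish cake, 80 mm across, 16 mm thick, 80 g. Origin at the centre of its underside.
- fish_block: Frozen square block of pale fish, 76 x 76 mm, 18 mm thick, 90 g. Origin at the centre of its underside, sides along x and y.
- flatfish: Whole frozen brown flatfish with a tail, about 107 mm long (x, tail at +x), 76 mm wide, 12 mm thick, 85 g. Origin near its middle on the underside.
- pocket1 (a point): Middle of display pocket 1 (one stud, +y end) at rib-top height, for the fish cake. Axes as the rack's. In every pocket and lane: two ribs along x, 5 mm thick, 53 mm clear between them (open to 4 mm above the counter), tops 58 mm high, a stop to 65 mm on each rib's front end (x -60 to -55), as thin as the rib; 96 mm clear between walls.
- pocket2 (a point): Middle of display pocket 2 (two studs, middle) at rib-top height, for the square block. Axes as the rack's.
- pocket3 (a point): Middle of display pocket 3 (three studs, -y end) at rib-top height, for the flatfish. Axes as the rack's.
- sponge: Bystander: yellow-brown sponge, 100 x 65 x 30 mm. Leave it alone.
- brush: Bystander: hand brush lying flat, about 30 mm high. Leave it alone.
- lemon: Bystander: lemon standing on end, 56 mm thick, 55 mm high. Leave it alone.
- jar: Bystander: green glass jar, 60 mm across, 90 mm high. Leave it alone.
- scale_weight: Bystander: brass scale weight, 52 mm across, 60 mm high. Leave it alone.
Mind the look-alikes: they are no part of the job. There is more than one size of the flatfish; the job needs the middle-sized.

How it is judged:
By the outcome, as a careful person would: the job done as asked, in the order asked, and still so for the second after the job is handed in, with the robot touching nothing.
Of fish_cake, fish_block, flatfish only 2 to 3 are there at a start; the rules pass over those that are not, and their reading is None.
At some moment in a run one of fish_slice, fish_cake, fish_block, flatfish may be knocked a few centimetres aside while the robot is not near it.
It also fails if it takes over 210 s, if anything falls off the work surface, if the arm or the gripper's body presses on something with over 40 N, if the wrist force passes 120 N, or if a joint passes its speed limit or range.

## Working session

There is one attempt and no reset: what is moved stays moved. The work goes in short steps, Python scripts to look and compute and a tool call to move; the robot and the scene stay as the last step left them, time stands still between calls to the robot, and variables do not carry over. Pictures are saved under pics/ and viewed, and the job is handed in when it is done.

Besides the shell and the picture viewer there is one more tool, called after "Emit:" by a JSON object that holds its "name" and its "arguments", one argument or row to a line. apply_moves: Moves the arm, as the interface text tells. Shifts and turns lie within -1 to 1; 1 stands for 12 cm of shift or 120 degrees of turn. Its arguments: {"type":"object","properties":{"dp":{"type":"array"},"twist":{"type":"array"},"jaw":{"type":"array"},"grip_force":{"type":"number"}},"required":["dp","twist","jaw"]}

```bash
mkdir -p pics; ls; cat > h.py <<'E'
import numpy as np,cv2
from bench import r
from scipy.spatial.transform import Rotation as Ro
def save(n,f,c=None,s=1):
    im=f["color"][:,:,::-1]
    if c: im=im[c[1]:c[3],c[0]:c[2]]
    if s!=1: im=cv2.resize(im,None,fx=s,fy=s,interpolation=cv2.INTER_CUBIC)
    cv2.imwrite("pics/"+n+".png",im)
def cloud(f):
    z=f["z_map"];K=f["intrinsics"];v,u=np.mgrid[:480,:640]
    P=np.stack([(u-K[0,2])/K[0,0]*z,(v-K[1,2])/K[1,1]*z,z],-1)
    W=(P-f["t"])@f["R"]
    W[z==0]=np.nan
    return W
E
python3 - <<'E'
from h import *
o=r.get_obs()
print({k:np.round(v,3) for k,v in o.items()})
for n in("top","side"):
    f=r.grab_frame(n);save(n+"0",f);np.savez("pics/"+n+"0.npz",**f)
    print(n,f["intrinsics"],f["R"],f["t"])
print(r.hold_point_z)
E
```

```text
pics
{'clock': np.float64(0.0), 'joints': array([ 1.157,  0.478,  0.022,  1.556, -0.012,  1.109, -0.083]), 'qvel': array([-0.001, -0.   ,  0.002,  0.   ,  0.001,  0.   , -0.001]), 'tau': array([ 1.0000e-03, -5.9645e+01,  1.6080e+00, -2.8120e+01,  1.2000e-02,
        9.0000e-03,  0.0000e+00]), 'tcp_pos': array([ 0.203, -0.643,  0.404]), 'orientation': array([-2.533e+00,  1.857e+00,  2.000e-03]), 'contact_force': array([-0.437, -0.223,  0.408]), 'moment': array([ 0.025, -0.027,  0.02 ]), 'grip_width': np.float64(0.085)}
top [[454.56449      0.         310.27659429]
 [  0.         454.56449    239.68475064]
 [  0.           0.           1.        ]] [[ 0.02488457 -0.99963537  0.01048267]
 [-0.98014811 -0.02645998 -0.19649315]
 [ 0.19669887 -0.00538492 -0.98044916]] [0.02963624 0.51652774 1.1003194 ]
side [[582.95175845   0.         315.75796766]
 [  0.         582.95175845 235.81504036]
 [  0.           0.           1.        ]] [[ 0.87717817 -0.47992968 -0.015032  ]
 [-0.36420276 -0.64460772 -0.67218839]
 [ 0.31291342  0.59510368 -0.74022754]] [-0.43287767  0.24832503  1.55821684]
0.1547
```

View pics/top0.png

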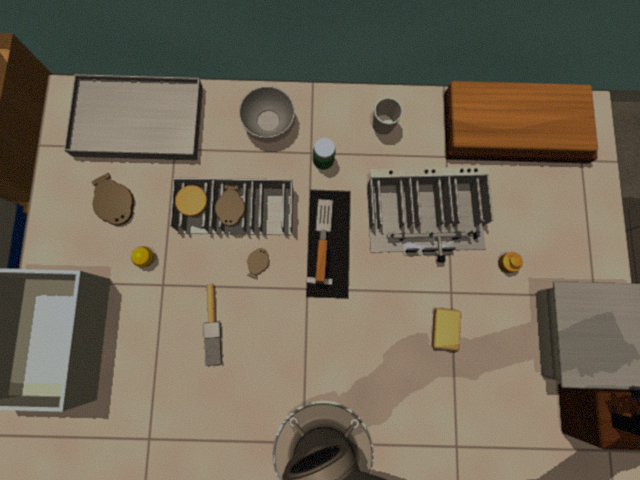

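View pics/side0.png

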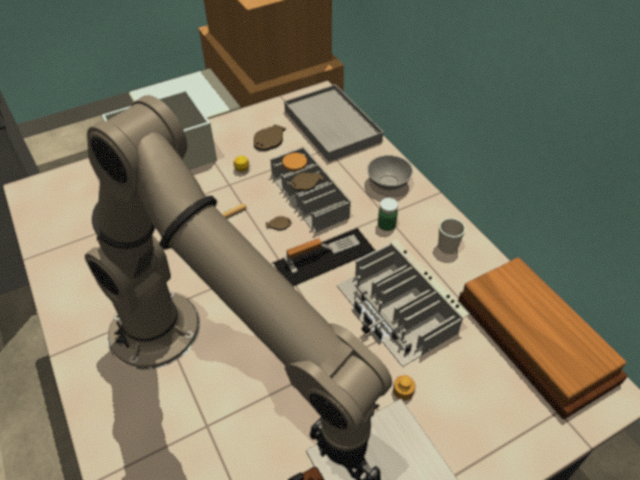

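```bash
python3 - <<'E'
from h import *
f=dict(np.load("pics/top0.npz"))
save("c1",f,(160,160,310,310),5);save("c2",f,(300,150,500,300),4)
W=cloud(f)
np.set_printoptions(precision=3,suppress=True)
for n,(u,v) in dict(cake=(191,200),flat=(230,207),big=(113,201),small=(258,262),jar=(324,146),blade=(324,212),handle=(321,262),matTL=(311,192),matTR=(349,192),matBL=(308,294),matBR=(348,296),knob=(440,258),sponge=(447,330),counter=(400,350)).items(): print(n,W[v,u])
E
```

```text
cake [0.606 0.347 0.071]
flat [0.591 0.248 0.068]
big [0.613 0.567 0.015]
small [0.461 0.177 0.012]
jar [0.753 0.014 0.09 ]
blade [0.601 0.008 0.004]
handle [0.458 0.015 0.061]
matTL [0.657 0.044 0.003]
matTR [ 0.658 -0.058  0.006]
matBL [0.382 0.045 0.007]
matBR [nan nan nan]
knob [ 0.48  -0.289  0.037]
sponge [ 0.3   -0.303  0.029]
counter [ 0.248 -0.191  0.003]
```

View pics/c1.png

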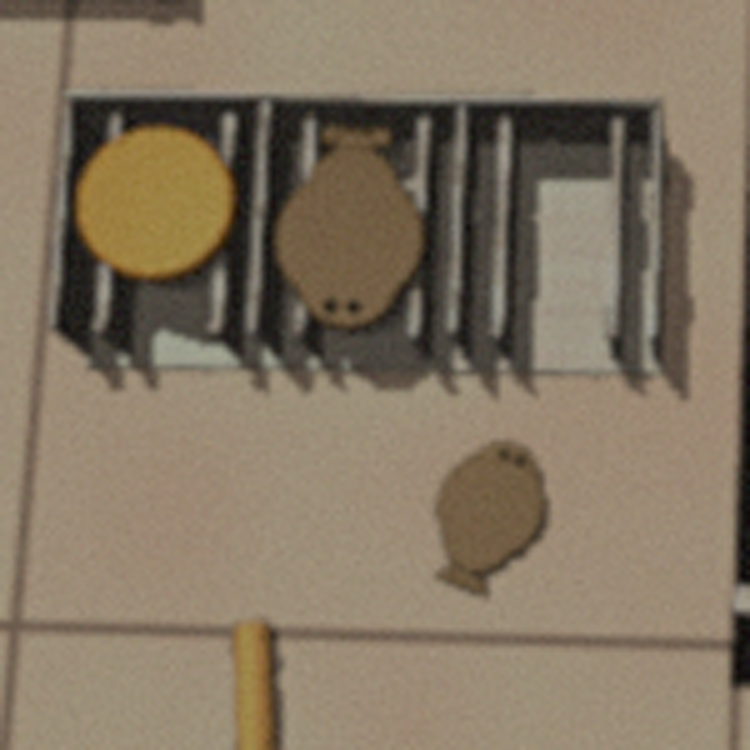

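View pics/c2.png

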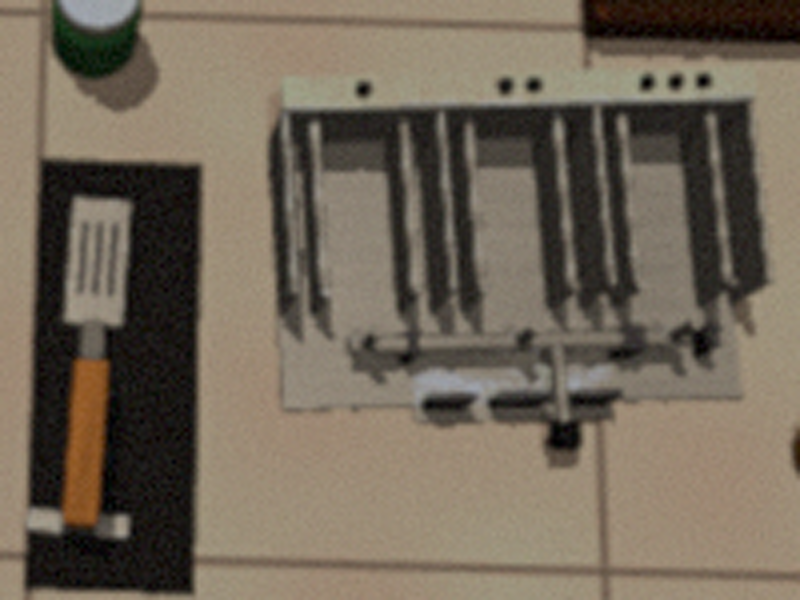

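```bash
cat > fit.py <<'E'
from h import *
from scipy.optimize import least_squares,minimize
def segs():
    S=[]
    for y in(-150,-50,50,150): S.append(((-60,y),(60,y),72))
    for c in(-100,0,100):
        for s in(-29,29): S.append(((-60,c+s),(60,c+s),58))
    S.append(((60,-152),(60,152),76))
    return S
A=np.array([[*a,*b] for a,b,h in segs()])/1e3; H=np.array([h for *_,h in segs()])/1e3
def dist(p,P):
    c,s=np.cos(p[2]),np.sin(p[2]);d=P[:,:2]-p[:2]
    L=np.c_[c*d[:,0]+s*d[:,1],-s*d[:,0]+c*d[:,1]]
    a=A[:,:2];ab=A[:,2:]-a
    t=np.clip(((L[:,None]-a)*ab).sum(-1)/(ab**2).sum(-1),0,1)
    q=a+t[...,None]*ab
    D=np.sqrt(((L[:,None]-q)**2).sum(-1)+(P[:,2:3]-H)**2)
    return D.min(1)
def fit(P,p0):
    best=None
    for dy in(-.01,0,.01):
        for dx in (-.01,0,.01):
            o=least_squares(lambda p:np.minimum(dist(p,P),.03)*1e3,[p0[0]+dx,p0[1]+dy,p0[2]],loss="soft_l1",f_scale=3,x_scale=[.01,.01,.05],diff_step=1e-4)
            if best is None or o.cost<best.cost: best=o
    return best
E
python3 - <<'E'
from fit import *
np.set_printoptions(precision=4,suppress=True)
for n in("top","side"):
    f=dict(np.load(f"pics/{n}0.npz"));W=cloud(f).reshape(-1,3)
    for nm,b in dict(drain=(.50,.70,.10,.40),disp=(.50,.70,-.43,-.08)).items():
        m=(W[:,0]>b[0])&(W[:,0]<b[1])&(W[:,1]>b[2])&(W[:,1]<b[3])&(W[:,2]>.05)&(W[:,2]<.082)
        P=W[m]
        if nm=="drain": # drop fish
            col=f["color"].reshape(-1,3)[m].astype(int); P=P[(col[:,0]-col[:,2])<30]
        o=fit(P,[.6,(b[2]+b[3])/2,0])
        print(n,nm,len(P),o.x,np.degrees(o.x[2]),o.cost/len(P),np.median(dist(o.x,P)))
E
```

```text
top drain 1512 [0.6021 0.244  0.0128] 0.7316250956687558 12.851539376780202 0.003687865878308935
top disp 2501 [ 0.6311 -0.2602  0.0373] 2.1343180116879816 13.710374549355464 0.004468687305971718
side drain 1162 [0.6009 0.2469 0.0203] 1.1655224573411613 17.42566220838572 0.006374230735058768
side disp 2561 [ 0.6302 -0.2591  0.0427] 2.449037035951947 16.78683049853534 0.005764922884462777
```

```bash
cat > ridge.py <<'E'
from fit import *
def proj(f,X):
    c=X@f["R"].T+f["t"];K=f["intrinsics"]
    return c[:,0]/c[:,2]*K[0,0]+K[0,2],c[:,1]/c[:,2]*K[1,1]+K[1,2]
T=[]
for (a,b,h) in segs()[:-1]:
    for t in np.linspace(0.05,.95,40): T.append((a[0]+(b[0]-a[0])*t,a[1],h))
for t in np.linspace(0.02,.98,80): T.append((60,-150+300*t,76))
T=np.array(T)/1e3
def place(p,T): 
    c,s=np.cos(p[2]),np.sin(p[2])
    return np.c_[p[0]+c*T[:,0]-s*T[:,1],p[1]+s*T[:,0]+c*T[:,1],T[:,2]]
def rfit(f,p0,skip=None):
    g=cv2.cvtColor(f["color"],cv2.COLOR_RGB2GRAY).astype(np.float32)
    rd=cv2.GaussianBlur(g,(0,0),.8)-cv2.GaussianBlur(g,(0,0),4)
    rd=np.clip(rd,-30,40)
    def sc(p):
        u,v=proj(f,place(p,T)); 
        val=cv2.remap(rd,u.astype(np.float32)[None],v.astype(np.float32)[None],cv2.INTER_LINEAR)[0]
        return -val.mean()
    best=None
    for dx in np.arange(-.008,.0081,.002):
        for dy in np.arange(-.008,.0081,.002):
            for da in np.arange(-.03,.031,.01):
                q=np.array(p0)+[dx,dy,da];s=sc(q)
                if best is None or s<best[0]: best=(s,q)
    o=minimize(sc,best[1],method="Nelder-Mead",options=dict(initial_simplex=best[1]+np.array([[0,0,0],[.002,0,0],[0,.002,0],[0,0,.01]]),xatol=1e-5))
    return o.x,o.fun
def overlay(f,p,name,crop,s):
    im=f["color"][:,:,::-1][crop[1]:crop[3],crop[0]:crop[2]];im=cv2.resize(im,None,fx=s,fy=s,interpolation=cv2.INTER_CUBIC)
    u,v=proj(f,place(p,T))
    for a,b in zip(u,v): cv2.circle(im,(int((a+.5-crop[0])*s),int((b+.5-crop[1])*s)),1,(0,0,255),-1)
    cv2.imwrite("pics/"+name+".png",im)
E
python3 - <<'E'
from ridge import *
np.set_printoptions(precision=4,suppress=True)
for n in("top","side"):
    f=dict(np.load(f"pics/{n}0.npz"))
    for nm,p0 in dict(drain=[.602,.244,.015],disp=[.63,-.26,.038]).items():
        p,s=rfit(f,p0);print(n,nm,p,s)
        u,v=proj(f,place(p,T));c=(int(u.min())-15,int(v.min())-15,int(u.max())+15,int(v.max())+15)
        overlay(f,p,f"o_{n}_{nm}",c,4 if n=="top" else 4)
E
cd pics; python3 -c "
import cv2,numpy as np
a=[cv2.imread(f'o_{n}_{m}.png') for n in('top','side') for m in('drain','disp')]
a=[cv2.resize(i,(400,300)) for i in a]
cv2.imwrite('oo.png',np.vstack([np.hstack(a[:2]),np.hstack(a[2:])]))"
```

```text
top drain [0.6048 0.2459 0.0089] -22.406282424926758
top disp [ 0.6297 -0.2611  0.059 ] -25.97370147705078
side drain [0.608  0.2475 0.004 ] -16.551109313964844
side disp [ 0.6304 -0.2584  0.0517] -27.517839431762695
```

View pics/oo.png

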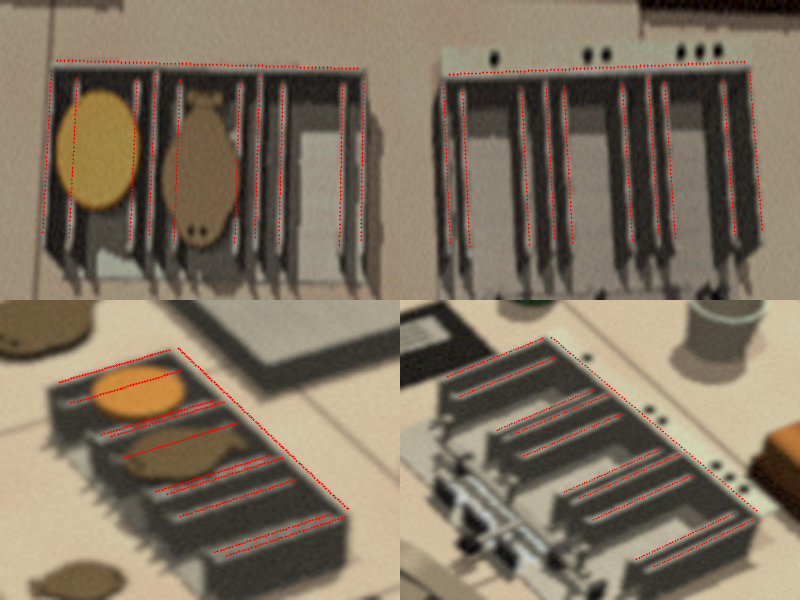

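View pics/o_top_drain.png

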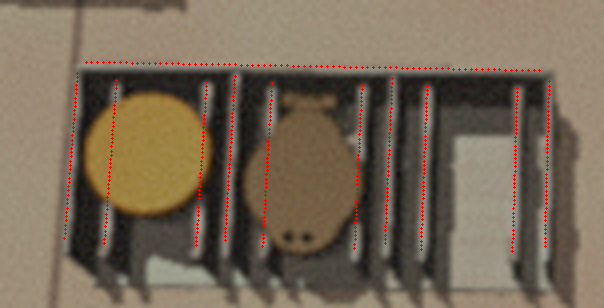

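View pics/o_top_disp.png

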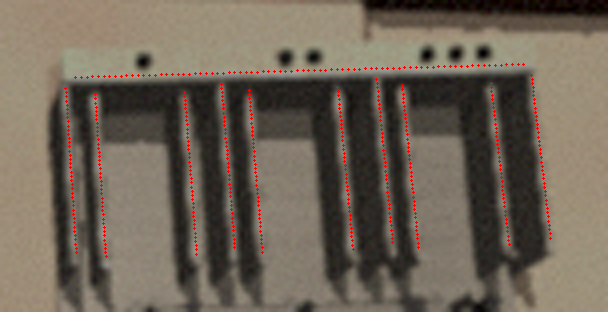

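```bash
cat > plan.py <<'E'
from h import *
def down(yaw):
    c,s=np.cos(yaw),np.sin(yaw)
    return np.array([[c,s,0],[s,-c,0],[0,0,-1.]])
def state():
    o=r.get_obs();R=Ro.from_rotvec(o["orientation"]).as_matrix();return o,np.array(o["tcp_pos"]),R
def gp():
    o,p,R=state();return p+R[:,2]*r.hold_point_z
def seq(wps,nd=3):
    """wps: list of (grasp xyz, yaw(rad), step_mm). prints rows"""
    o,p,R=state();dp=[];tw=[]
    for g,yaw,step in wps:
        Rt=down(yaw);g=np.array(g)
        q=g-Rt[:,2]*r.hold_point_z
        D=np.linalg.norm(q-p);a=np.linalg.norm(Ro.from_matrix(R.T@Rt).as_rotvec())
        n=max(int(np.ceil(D/(step/1e3)-.02)),int(np.ceil(np.degrees(a)/8.)),1)
        p0=p.copy();
        for i in range(n):
            tp=p0+(q-p0)*(i+1)/n
            rv=Ro.from_matrix(R.T@Rt).as_rotvec()/(n-i)
            d=np.round(R.T@(tp-p)/.12,nd);t=np.round(rv/np.radians(120),nd)
            dp.append(d.tolist());tw.append(t.tolist())
            p=p+R@d*.12;R=R@Ro.from_rotvec(t*np.radians(120)).as_matrix()
        print("#",len(dp),"end",np.round(p+R[:,2]*r.hold_point_z,4))
    for i in range(0,len(dp),20):
        print("dp",str(dp[i:i+20]).replace(" ",""));print("tw",str(tw[i:i+20]).replace(" ",""),len(dp[i:i+20]))
def st():
    o,p,R=state();np.set_printoptions(precision=4,suppress=True)
    print("t",o["clock"],"grasp",gp(),"z",R[:,2],"yaw",np.degrees(np.arctan2(R[1,0],R[0,0])),"F",o["contact_force"],"w",o["grip_width"])
E
python3 - <<'E'
from plan import *
st();f=r.grab_frame("wrist");save("w0",f);print(f["hand_eye"],f["intrinsics"])
seq([((.48,-.27,.25),np.radians(-87),45)])
E
```

```text
t 0.1 grasp [ 0.203  -0.6432  0.2491] z [-0.0006  0.0016 -1.    ] yaw -72.48191220799201 F [0.1061 0.5384 0.5666] w 0.08542500049215916
[[ 1.     -0.0005  0.001   0.0001]
 [ 0.0001  0.9452  0.3265 -0.0849]
 [-0.0011 -0.3265  0.9452  0.0304]
 [ 0.      0.      0.      1.    ]] [[371.6483   0.     324.0722]
 [  0.     371.6483 236.4007]
 [  0.       0.       1.    ]]
# 11 end [ 0.4799 -0.2701  0.2499]
dp [[-0.207,-0.285,-0.0],[-0.213,-0.281,-0.001],[-0.219,-0.275,0.0],[-0.226,-0.27,-0.0],[-0.232,-0.265,-0.001],[-0.239,-0.26,0.0],[-0.244,-0.254,-0.0],[-0.249,-0.248,-0.0],[-0.256,-0.242,-0.001],[-0.261,-0.237,-0.0],[-0.266,-0.23,-0.0]]
tw [[0.0,0.0,0.011],[0.0,0.0,0.011],[0.0,0.0,0.011],[0.0,0.0,0.011],[0.0,0.0,0.011],[0.0,0.0,0.011],[0.0,0.0,0.011],[0.0,0.0,0.011],[0.0,0.0,0.011],[0.0,0.0,0.011],[0.0,0.001,0.011]] 11
```

View pics/w0.png

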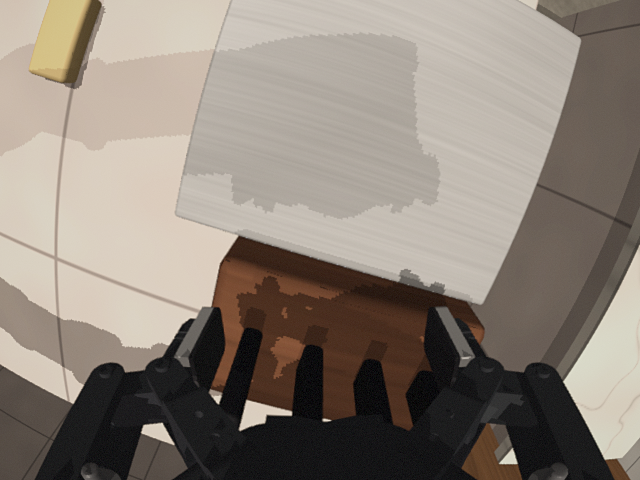

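Emit:
{"name": "apply_moves", "arguments": {
  "dp": [
    [-0.207,-0.285,0],
    [-0.213,-0.281,0],
    [-0.219,-0.275,0],
    [-0.226,-0.27,0],
    [-0.232,-0.265,0],
    [-0.239,-0.26,0],
    [-0.244,-0.254,0],
    [-0.249,-0.248,0],
    [-0.256,-0.242,0],
    [-0.261,-0.237,0],
    [-0.266,-0.23,0],
    [0,0,0]
  ],
  "twist": [
    [0,0,0.011],
    [0,0,0.011],
    [0,0,0.011],
    [0,0,0.011],
    [0,0,0.011],
    [0,0,0.011],
    [0,0,0.011],
    [0,0,0.011],
    [0,0,0.011],
    [0,0,0.011],
    [0,0,0.011],
    [0,0,0]
  ],
  "jaw": [0,0,0,0,0,0,0,0,0,0,0,0]
}}

```text
clock: 1.35
tcp_pos: [0.49, -0.2575, 0.3999]
orientation: [2.262, -2.18, -0.009]
contact_force: [-0.2, -0.1, -0.6]
grip_width: 0.0855
```

```bash
python3 - <<'E'
from plan import *
st();o,p,R=state();f=r.grab_frame("wrist");save("w1",f);np.savez("pics/w1.npz",**f,p=p,Rt=R)
E
```

```text
t 1.35 grasp [ 0.4893 -0.257   0.2452] z [-0.0044  0.0037 -1.    ] yaw -87.88026030318807 F [-0.1736 -0.0768 -0.5931] w 0.08547586624017849
```

View pics/w1.png

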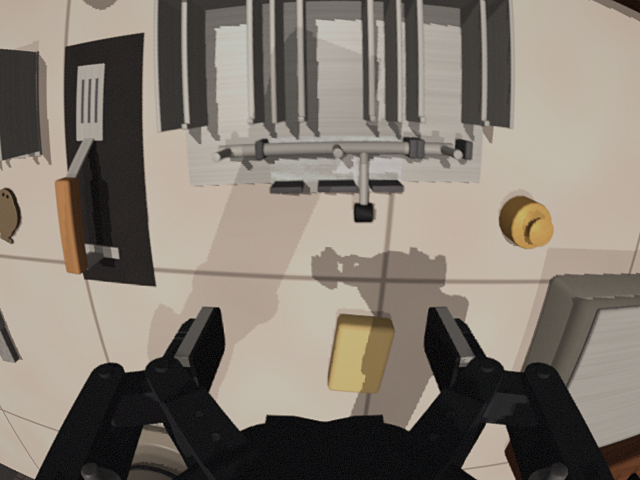

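```bash
cat > wr.py <<'E'
from ridge import *
def wcam(d):
    he=d["hand_eye"];Rc=d["Rt"]@he[:3,:3];tc=d["p"]+d["Rt"]@he[:3,3];return Rc,tc
def wproj(d,X):
    Rc,tc=wcam(d);c=(X-tc)@Rc;K=d["intrinsics"]
    rr=np.hypot(c[:,0],c[:,1]);th=np.arctan2(rr,c[:,2]);k=th/np.maximum(rr,1e-9)
    return K[0,0]*k*c[:,0]+K[0,2],K[1,1]*k*c[:,1]+K[1,2]
def wray(d,u,v):
    K=d["intrinsics"];x=(u-K[0,2])/K[0,0];y=(v-K[1,2])/K[1,1];th=np.hypot(x,y);s=np.sin(th)/max(th,1e-9)
    Rc,tc=wcam(d);return tc,Rc@np.array([x*s,y*s,np.cos(th)])
def wpt(d,u,v,z):
    t,w=wray(d,u,v);return t+w*(z-t[2])/w[2]
def wrfit(d,p0,T,blur=4,rng=(.008,.03)):
    g=cv2.cvtColor(d["color"],cv2.COLOR_RGB2GRAY).astype(np.float32)
    rd=np.clip(cv2.GaussianBlur(g,(0,0),.8)-cv2.GaussianBlur(g,(0,0),blur),-30,40)
    def sc(p):
        u,v=wproj(d,place(p,T));m=(u>2)&(u<637)&(v>2)&(v<477)
        val=cv2.remap(rd,u.astype(np.float32)[None],v.astype(np.float32)[None],cv2.INTER_LINEAR)[0]
        return -val[m].mean()
    best=None
    for dx in np.arange(-rng[0],rng[0]+.0001,.002):
        for dy in np.arange(-rng[0],rng[0]+.0001,.002):
            for da in np.arange(-rng[1],rng[1]+.001,.01):
                q=np.array(p0)+[dx,dy,da];s=sc(q)
                if best is None or s<best[0]: best=(s,q)
    o=minimize(sc,best[1],method="Nelder-Mead",options=dict(initial_simplex=best[1]+np.array([[0,0,0],[.002,0,0],[0,.002,0],[0,0,.01]]),xatol=1e-5))
    return o.x,o.fun
def wover(d,pts,name,crop,s):
    im=d["color"][:,:,::-1][crop[1]:crop[3],crop[0]:crop[2]];im=cv2.resize(im,None,fx=s,fy=s,interpolation=cv2.INTER_CUBIC)
    u,v=wproj(d,pts)
    for a,b in zip(u,v): cv2.circle(im,(int((a+.5-crop[0])*s),int((b+.5-crop[1])*s)),1,(0,0,255),-1)
    cv2.imwrite("pics/"+name+".png",im)
# extra: rod & pins (bolt home)
E
python3 - <<'E'
from wr import *
d=dict(np.load("pics/w1.npz"));np.set_printoptions(precision=4,suppress=True)
p,s=wrfit(d,[.63,-.26,.05],T);print(p,s)
E1=np.array([(-85,y,34) for y in range(-130,131,5)]+[(-85,y,73) for y in(-100,0,100)]+[(-147,0,38)]+[(-60,y+s,65) for y in(-100,0,100) for s in(-29,29)])/1e3
wover(d,np.r_[place(p,T),place(p,E1)],"ow1",(150,0,530,240),2)
for k in((340,152),): print(wpt(d,*k,.073))
z=d["z_map"];print(z[215,364])
E
```

```text
[ 0.6405 -0.26    0.0494] -35.15825271606445
[ 0.5427 -0.2672  0.073 ]
0.34403998
```

View pics/ow1.png

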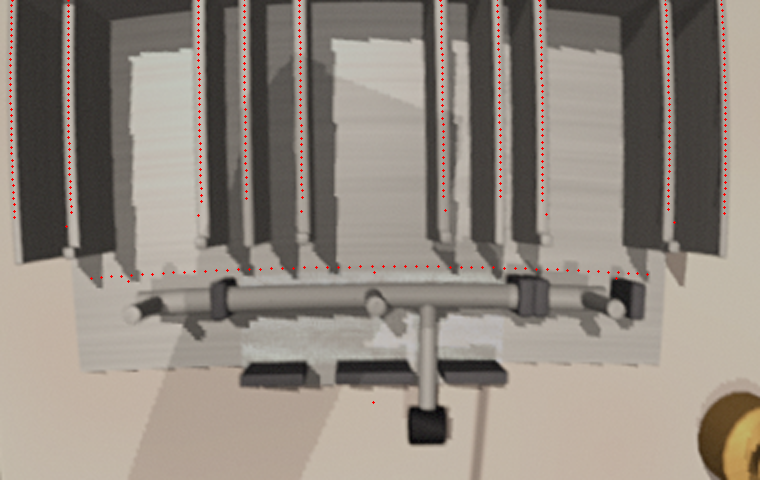

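```bash
python3 - <<'E'
from wr import *
d=dict(np.load("pics/w1.npz"));np.set_printoptions(precision=4,suppress=True)
print("knob top",wpt(d,150+427/2-.5,415/2-.5,.038),"knob c",wpt(d,363.5,212.5,.030))
for k,rx in (((70,250),.0575),((200,239),.0575),((302,236),.0575),((443,236),.0575),((545,238),.0575),((672,245),.0575)):
    w=wpt(d,150+k[0]/2-.5,k[1]/2-.5,.065);print("stop",w,w[0]+rx)
for k in((375,303),(133,314),(616,309)): print("pin",wpt(d,150+k[0]/2-.5,k[1]/2-.5,.073))
c,s=np.cos(.0494),np.sin(.0494)
# slice & mat
for n,k,z in(("mat TL",(66,46),.002),("mat TR",(142,34),.002),("mat BL",(85,278),.002),("mat BR",(155,285),.002),("blade TL",(79,66),.004),("blade TR",(104,65),.004),("handle back",(73,272),.07),("foot R",(119,257),.005)): print(n,wpt(d,*k,z))
E
```

```text
knob top [ 0.489  -0.2924  0.038 ] knob c [ 0.4815 -0.2942  0.03  ]
stop [ 0.564  -0.1357  0.065 ] 0.6214874051683711
stop [ 0.5674 -0.1927  0.065 ] 0.6249116313549853
stop [ 0.569  -0.2345  0.065 ] 0.6265280685774882
stop [ 0.5715 -0.2914  0.065 ] 0.6290109740020223
stop [ 0.574  -0.3339  0.065 ] 0.6315018859680536
stop [ 0.5772 -0.3915  0.065 ] 0.6347443417930743
pin [ 0.5434 -0.2648  0.073 ]
pin [ 0.5371 -0.1662  0.073 ]
pin [ 0.5476 -0.365   0.073 ]
mat TL [0.6655 0.0453 0.002 ]
mat TR [ 0.6626 -0.0599  0.002 ]
mat BL [0.3779 0.0476 0.002 ]
mat BR [ 0.3773 -0.0586  0.002 ]
blade TL [0.6378 0.0225 0.004 ]
blade TR [ 0.6338 -0.0133  0.004 ]
handle back [0.4201 0.0073 0.07  ]
foot R [ 0.4123 -0.0156  0.005 ]
```

```bash
python3 - <<'E'
from plan import *
st();y=np.radians(-87.08)
seq([((.481,-.294,.12),y,30),((.481,-.294,.045),y,20),((.481,-.294,.029),y,8)])
E
```

```text
t 1.4 grasp [ 0.4873 -0.2599  0.245 ] z [-0.006   0.0022 -1.    ] yaw -88.0341356159334 F [-1.3089 -0.3705 -0.0424] w 0.085534576090529
# 5 end [ 0.481  -0.294   0.1201]
# 9 end [ 0.481  -0.2939  0.0451]
# 11 end [ 0.481  -0.2939  0.029 ]
dp [[0.056,0.013,0.208],[0.057,0.013,0.209],[0.056,0.014,0.208],[0.056,0.014,0.208],[0.056,0.015,0.208],[0.0,-0.0,0.156],[0.0,-0.0,0.157],[0.0,-0.0,0.156],[0.0,-0.0,0.156],[0.0,-0.0,0.067],[0.0,-0.0,0.067]]
tw [[0.001,0.0,-0.002],[0.0,0.0,-0.001],[0.001,0.0,-0.002],[0.0,0.001,-0.001],[0.001,0.0,-0.002],[-0.0,0.0,0.0],[-0.0,0.0,0.0],[-0.0,0.0,0.0],[-0.0,0.0,0.0],[-0.0,0.0,0.0],[-0.0,0.0,0.0]] 11
```

Emit:
{"name": "apply_moves", "arguments": {
  "dp": [
    [0.056,0.013,0.208],
    [0.057,0.013,0.209],
    [0.056,0.014,0.208],
    [0.056,0.014,0.208],
    [0.056,0.015,0.208],
    [0,0,0.156],
    [0,0,0.156],
    [0,0,0.1],
    [0,0,0],
    [0,0,0]
  ],
  "twist": [
    [0.001,0,-0.002],
    [0,0,-0.001],
    [0.001,0,-0.002],
    [0,0.001,-0.001],
    [0.001,0,-0.002],
    [0,0,0],
    [0,0,0],
    [0,0,0],
    [0,0,0],
    [0,0,0]
  ],
  "jaw": [0,0,0,0,0,0,0,0,0,0]
}}

```text
clock: 2.4
tcp_pos: [0.4738, -0.3062, 0.2193]
orientation: [2.261, -2.172, 0.003]
contact_force: [1.3, -0.3, 0.5]
grip_width: 0.0854
```

```bash
python3 - <<'E'
from plan import *
st();y=np.radians(-87.08);o,p,R=state();f=r.grab_frame("wrist");save("w2",f);np.savez("pics/w2.npz",**f,p=p,Rt=R)
seq([((.481,-.294,.029),y,10)])
E
```

```text
t 2.4 grasp [ 0.4734 -0.3071  0.0646] z [-0.0028 -0.0059 -1.    ] yaw -87.69404406615192 F [ 1.2606 -0.3372  0.4768] w 0.08542439055283939
# 4 end [ 0.4809 -0.2939  0.0289]
dp [[-0.025,-0.016,0.074],[-0.025,-0.016,0.075],[-0.025,-0.017,0.074],[-0.025,-0.016,0.075]]
tw [[0.0,-0.001,-0.001],[0.0,-0.001,-0.001],[0.001,-0.0,-0.002],[0.0,-0.001,-0.001]] 4
```

View pics/w2.png

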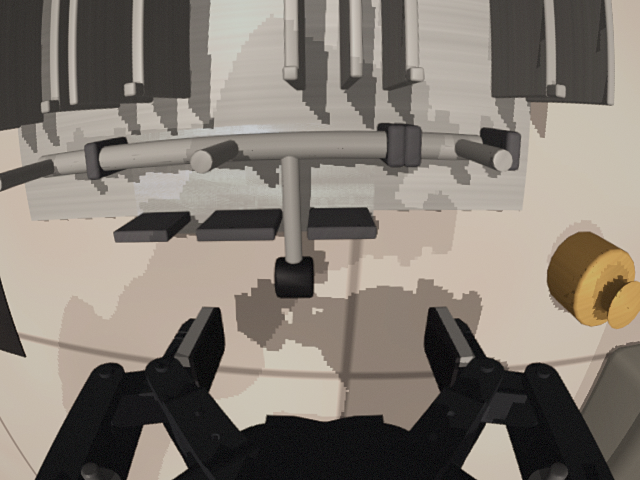

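Emit:
{"name": "apply_moves", "arguments": {
  "dp": [
    [-0.025,-0.016,0],
    [-0.025,-0.016,0],
    [-0.025,-0.016,0],
    [-0.025,-0.016,0],
    [0,0,0],
    [0,0,0],
    [0,0,0]
  ],
  "twist": [
    [0,-0.001,-0.001],
    [0,-0.001,-0.001],
    [0.001,0,-0.002],
    [0,-0.001,-0.001],
    [0,0,0],
    [0,0,0],
    [0,0,0]
  ],
  "jaw": [0,0,0,0,0,0,0]
}}

```text
clock: 3.15
tcp_pos: [0.4833, -0.2925, 0.2228]
orientation: [-2.278, 2.16, -0.007]
contact_force: [-0.3, -0.2, 0.2]
grip_width: 0.0854
```

```bash
python3 - <<'E'
from plan import *
from wr import wpt
d=dict(np.load("pics/w2.npz"))
st();y=np.radians(-87.08);o,p,R=state();print(r.get_obs()["qvel"])
print("knob",wpt(d,294,266,.038),wpt(d,294,277,.028))
seq([((.481,-.294,.029),y,10)])
E
```

```text
t 3.15 grasp [ 0.4841 -0.2927  0.0681] z [ 0.005  -0.0015 -1.    ] yaw -86.93874554898932 F [-0.2761 -0.2206  0.1945] w 0.0854218888971135
[-0.     -0.0002  0.001   0.0008 -0.0001 -0.002  -0.0007]
knob [ 0.4918 -0.2932  0.038 ] [ 0.4816 -0.2927  0.028 ]
# 4 end [ 0.4811 -0.2939  0.029 ]
dp [[0.003,0.005,0.081],[0.003,0.006,0.082],[0.002,0.005,0.081],[0.003,0.005,0.082]]
tw [[-0.001,-0.0,0.0],[-0.0,-0.0,0.0],[-0.001,-0.0,0.001],[-0.0,-0.001,0.0]] 4
```

Emit:
{"name": "apply_moves", "arguments": {
  "dp": [
    [0.003,0.005,0.081],
    [0.003,0.005,0.081],
    [0.003,0.005,0.081],
    [0.003,0.005,0.07],
    [0,0,0],
    [0,0,0],
    [0,0,0],
    [0,0,0],
    [0,0,0],
    [0,0,0],
    [0,0,0],
    [0,0,0],
    [0,0,0]
  ],
  "twist": [
    [-0.001,0,0],
    [0,0,0],
    [-0.001,0,0],
    [0,-0.001,0],
    [0,0,0],
    [0,0,0],
    [0,0,0],
    [0,0,0],
    [0,0,0],
    [0,0,0],
    [0,0,0],
    [0,0,0],
    [0,0,0]
  ],
  "jaw": [0,0,0,0,0,0,255,255,255,255,255,255,255],
  "grip_force": 30
}}

```text
clock: 4.45
tcp_pos: [0.4803, -0.2933, 0.1816]
orientation: [-2.278, 2.162, 0.005]
contact_force: [0.9, 0.5, -0.6]
grip_width: 0.0175
```

```bash
python3 - <<'E'
from plan import *
st();y=np.radians(-87.08)
g=gp();w=[]
for th in (.15,.3,.45,.6,.75,.9): w.append((g+.062*np.array([1-np.cos(th),(1-np.cos(th))*.051,np.sin(th)]),y,20))
seq(w)
o,p,R=state();f=r.grab_frame("wrist");save("w3",f)
E
```

```text
t 4.45 grasp [ 0.4801 -0.2929  0.0269] z [-0.0016  0.0028 -1.    ] yaw -86.99665341773047 F [ 0.8696  0.5119 -0.5564] w 0.017494548894829855
# 1 end [ 0.4809 -0.2927  0.0361]
# 2 end [ 0.4829 -0.2926  0.0452]
# 3 end [ 0.4864 -0.2925  0.0539]
# 4 end [ 0.491  -0.2922  0.0619]
# 5 end [ 0.4968 -0.292   0.0691]
# 6 end [ 0.5036 -0.2916  0.0755]
dp [[-0.004,-0.004,-0.077],[0.0,-0.017,-0.076],[-0.0,-0.029,-0.072],[-0.0,-0.039,-0.067],[-0.0,-0.048,-0.06],[-0.0,-0.057,-0.053]]
tw [[0.001,0.001,0.001],[-0.0,0.0,-0.0],[-0.0,0.0,-0.0],[-0.0,0.0,-0.0],[-0.0,0.0,-0.0],[-0.0,0.0,-0.0]] 6
```

View pics/w3.png

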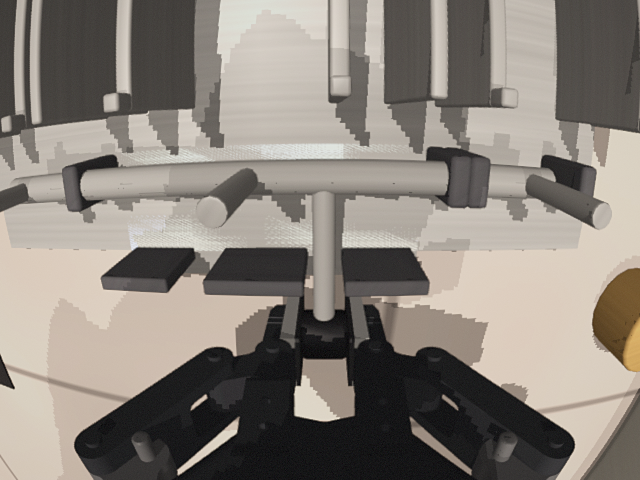

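Emit:
{"name": "apply_moves", "arguments": {
  "dp": [
    [0,-0.004,-0.077],
    [0,-0.017,-0.076],
    [0,-0.029,-0.072],
    [0,-0.039,-0.067],
    [0,-0.048,-0.06],
    [0,-0.05,-0.04],
    [0,0,0],
    [0,0,0],
    [0,0,0]
  ],
  "twist": [
    [0,0,0],
    [0,0,0],
    [0,0,0],
    [0,0,0],
    [0,0,0],
    [0,0,0],
    [0,0,0],
    [0,0,0],
    [0,0,0]
  ],
  "jaw": [255,255,255,255,255,255,255,255,255]
}}

```text
clock: 5.4
tcp_pos: [0.503, -0.2921, 0.2313]
orientation: [2.278, -2.16, -0.012]
contact_force: [-1.7, 0.5, -3.0]
grip_width: 0.0176
```

```bash
python3 - <<'E'
from plan import *
st();y=np.radians(-87.08)
g=gp();seq([(g+.051*np.array([-.051,1,0]),y,10)])
o,p,R=state();f=r.grab_frame("wrist");save("w4",f)
E
```

```text
t 5.4 grasp [ 0.5018 -0.2915  0.0766] z [-0.0072  0.0038 -1.    ] yaw -86.94597806250881 F [-1.6502  0.4563 -3.036 ] w 0.017576152381481792
# 6 end [ 0.4992 -0.2405  0.0766]
dp [[-0.072,0.001,0.0],[-0.072,0.002,0.001],[-0.071,0.001,-0.0],[-0.072,0.001,0.0],[-0.072,0.002,0.0],[-0.072,0.001,0.0]]
tw [[0.001,0.0,0.0],[0.0,0.0,0.0],[0.001,0.0,0.0],[0.0,0.001,0.0],[0.001,0.0,0.001],[0.0,0.001,0.0]] 6
```

View pics/w4.png

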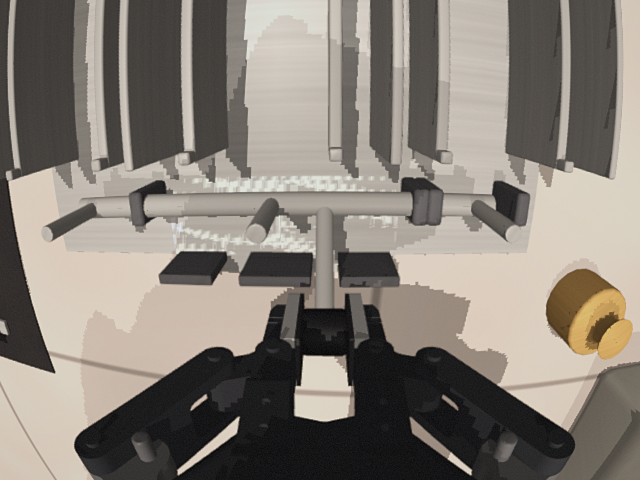

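Emit:
{"name": "apply_moves", "arguments": {
  "dp": [
    [-0.072,0.001,0],
    [-0.072,0.002,0],
    [-0.071,0.001,0],
    [-0.072,0.001,0],
    [-0.072,0.001,0],
    [-0.06,0.001,0],
    [-0.02,0,0],
    [0,0,0],
    [0,0,0]
  ],
  "twist": [
    [0.001,0,0],
    [0,0,0],
    [0.001,0,0],
    [0,0.001,0],
    [0.001,0,0],
    [0,0.001,0],
    [0,0,0],
    [0,0,0],
    [0,0,0]
  ],
  "jaw": [255,255,255,255,255,255,255,255,255]
}}

```text
clock: 6.35
tcp_pos: [0.4987, -0.2399, 0.2318]
orientation: [2.273, -2.163, 0.016]
contact_force: [-0.1, -2.5, -5.7]
grip_width: 0.0176
```

```bash
python3 - <<'E'
from plan import *
st();y=np.radians(-87.08)
g=gp();w=[];b=.95
for th in (.8,.65,.5,.35,.2,.05): w.append((g+.062*np.array([np.cos(b)-np.cos(th),(np.cos(b)-np.cos(th))*.051,np.sin(th)-np.sin(b)]),y,20))
seq(w)
o,p,R=state();f=r.grab_frame("wrist");save("w5",f)
E
```

```text
t 6.35 grasp [ 0.4995 -0.2415  0.0771] z [ 0.0047 -0.0101 -0.9999] yaw -87.14989799954768 F [-0.0767 -2.5374 -5.6836] w 0.017622127581550736
# 1 end [ 0.4924 -0.2418  0.0712]
# 2 end [ 0.4861 -0.2422  0.0643]
# 3 end [ 0.4811 -0.2424  0.0565]
# 4 end [ 0.4773 -0.2426  0.048 ]
# 5 end [ 0.4747 -0.2428  0.0391]
# 6 end [ 0.4735 -0.2428  0.0298]
dp [[0.013,0.054,0.049],[-0.0,0.052,0.058],[-0.0,0.042,0.065],[-0.0,0.032,0.071],[-0.0,0.021,0.074],[-0.0,0.01,0.077]]
tw [[-0.002,-0.005,-0.001],[0.0,0.0,0.0],[0.0,0.0,0.0],[0.0,0.0,0.0],[0.0,0.0,0.0],[0.0,0.0,0.0]] 6
```

View pics/w5.png

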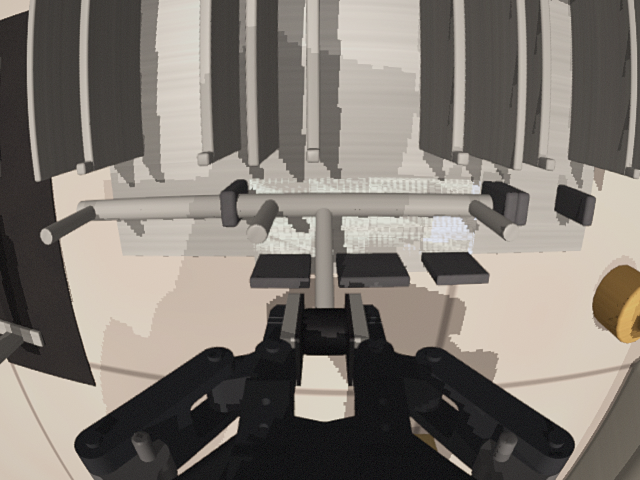

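Emit:
{"name": "apply_moves", "arguments": {
  "dp": [
    [0,0.05,0.049],
    [0,0.047,0.058],
    [0,0.038,0.065],
    [0,0.028,0.071],
    [0,0.018,0.074],
    [0,0.006,0.07],
    [0,0,0],
    [0,0,0],
    [0,0,0]
  ],
  "twist": [
    [-0.002,-0.003,-0.001],
    [0,0,0],
    [0,0,0],
    [0,0,0],
    [0,0,0],
    [0,0,0],
    [0,0,0],
    [0,0,0],
    [0,0,0]
  ],
  "jaw": [255,255,255,255,255,255,255,255,255]
}}

```text
clock: 7.3
tcp_pos: [0.4779, -0.2417, 0.1908]
orientation: [-2.274, 2.162, -0.02]
contact_force: [-0.8, -2.8, -2.5]
grip_width: 0.0176
```

```bash
python3 - <<'E'
from plan import *
st()
o,p,R=state();f=r.grab_frame("wrist");save("w6",f)
E
```

```text
t 7.3 grasp [ 0.4797 -0.2427  0.0361] z [ 0.0119 -0.0062 -0.9999] yaw -87.12792522545885 F [-0.8039 -2.8304 -2.4896] w 0.017614345918843283
```

View pics/w6.png

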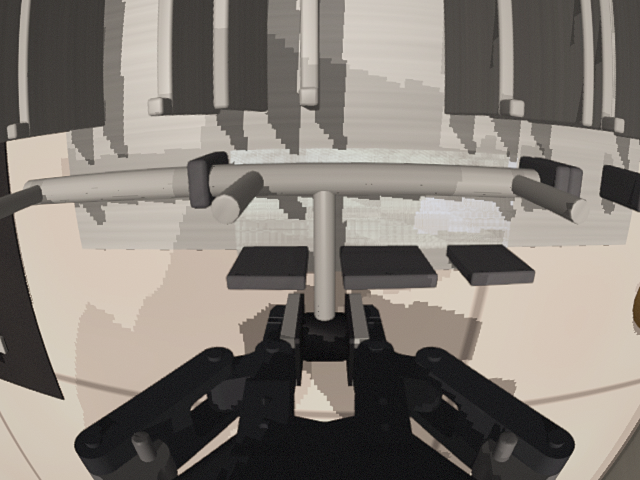

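Emit:
{"name": "apply_moves", "arguments": {
  "dp": [
    [0,0.003,0.04],
    [0,0.002,0.04],
    [0,0,0],
    [0,0,0],
    [0,0,0],
    [0,0,0],
    [0,0,0],
    [0,0,0],
    [0,0,0]
  ],
  "twist": [
    [0,0,0],
    [0,0,0],
    [0,0,0],
    [0,0,0],
    [0,0,0],
    [0,0,0],
    [0,0,0],
    [0,0,0],
    [0,0,0]
  ],
  "jaw": [255,255,255,255,0,0,0,0,0]
}}

```text
clock: 8.25
tcp_pos: [0.4791, -0.2393, 0.1812]
orientation: [-2.274, 2.157, -0.021]
contact_force: [0.3, -0.8, 0.2]
grip_width: 0.0851
```

```bash
python3 - <<'E'
from plan import *
st()
o,p,R=state();f=r.grab_frame("wrist");save("w7",f)
y=np.radians(-88.5);g=gp()
seq([(g+[0,0,.06],y,20),((.42,.01,.22),y,40)])
E
```

```text
t 8.25 grasp [ 0.4814 -0.2399  0.0265] z [ 0.015  -0.0039 -0.9999] yaw -86.97909303951756 F [ 0.333  -0.7802  0.1629] w 0.08513747352909463
# 3 end [ 0.4814 -0.2399  0.0865]
# 11 end [0.42 0.01 0.22]
dp [[0.003,-0.009,-0.167],[0.002,-0.008,-0.166],[0.002,-0.007,-0.167],[-0.262,0.057,-0.139],[-0.261,0.058,-0.139],[-0.262,0.057,-0.139],[-0.262,0.057,-0.14],[-0.262,0.057,-0.139],[-0.261,0.058,-0.139],[-0.262,0.057,-0.139],[-0.262,0.057,-0.139]]
tw [[-0.002,-0.001,0.004],[-0.003,-0.001,0.004],[-0.002,-0.0,0.005],[-0.0,-0.0,-0.0],[-0.0,-0.0,-0.0],[-0.0,-0.0,-0.0],[-0.0,-0.0,-0.0],[-0.0,-0.0,-0.0],[-0.0,-0.0,-0.0],[-0.0,-0.0,-0.0],[-0.0,-0.0,-0.0]] 11
```

View pics/w7.png

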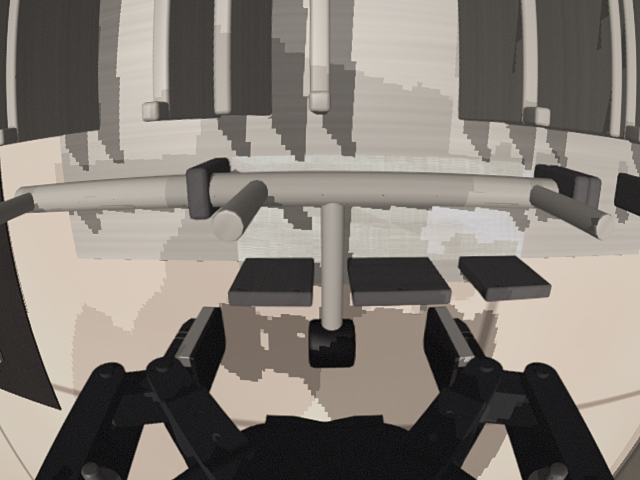

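Emit:
{"name": "apply_moves", "arguments": {
  "dp": [
    [0,-0.008,-0.167],
    [0,-0.008,-0.166],
    [0,-0.008,-0.167],
    [-0.262,0.037,-0.139],
    [-0.261,0.038,-0.139],
    [-0.262,0.037,-0.139],
    [-0.262,0.037,-0.14],
    [-0.262,0.037,-0.139],
    [-0.261,0.038,-0.139],
    [-0.262,0.037,-0.139],
    [-0.2,0.03,-0.1],
    [0,0,0],
    [0,0,0],
    [0,0,0]
  ],
  "twist": [
    [-0.002,-0.001,0.004],
    [-0.002,-0.001,0.004],
    [-0.002,0,0.005],
    [0,0,0],
    [0,0,0],
    [0,0,0],
    [0,0,0],
    [0,0,0],
    [0,0,0],
    [0,0,0],
    [0,0,0],
    [0,0,0],
    [0,0,0],
    [0,0,0]
  ],
  "jaw": [0,0,0,0,0,0,0,0,0,0,0,0,0,0]
}}

```text
clock: 9.7
tcp_pos: [0.4385, 0.0124, 0.3774]
orientation: [-2.244, 2.194, -0.005]
contact_force: [-0.4, 0.1, -0.4]
grip_width: 0.0853
```

```bash
python3 - <<'E'
from plan import *
st()
o,p,R=state();f=r.grab_frame("wrist");save("w8",f);np.savez("pics/w8.npz",**f,p=p,Rt=R)
f=r.grab_frame("top");save("t8",f);np.savez("pics/t8.npz",**f)
E
```

```text
t 9.7 grasp [0.4392 0.0124 0.2227] z [ 0.0048  0.0005 -1.    ] yaw -88.70789229408886 F [-0.4293  0.1468 -0.4269] w 0.08533267980571654
```

View pics/w8.png

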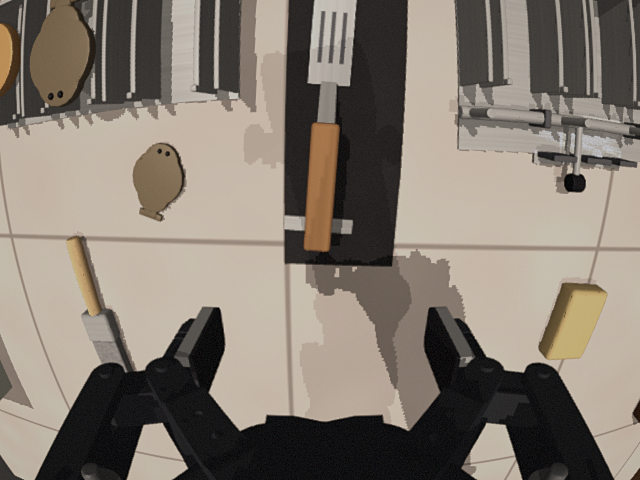

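```bash
python3 - <<'E'
from wr import *
d=dict(np.load("pics/w8.npz"));np.set_printoptions(precision=4,suppress=True)
a=wpt(d,326.5,123.5,.060);b=wpt(d,317,246,.060);e=wpt(d,329.5,84,.004)
wl=wpt(d,313,124,.06);wrr=wpt(d,340,124,.06)
print("hf",a,"hb",b,"len",np.linalg.norm(a-b),"yaw",np.degrees(np.arctan2(*(a-b)[[1,0]])),"blade rear",e,"w",np.linalg.norm(wl-wrr))
print("foot",wpt(d,285,223,.006),wpt(d,352,227,.006))
f=dict(np.load("pics/t8.npz"))
save("c8",f,(300,180,360,300),5)
mt=[wpt(d,u,v,.002) for u,v in((285,262),(392,265),(408,0),(287,0))];print(np.array(mt))
wover(d,np.array([a,b]),"ow8",(260,0,420,280),3)
E
```

```text
hf [0.5167 0.0122 0.06  ] hb [0.4174 0.0176 0.06  ] len 0.09947328926616843 yaw -3.1412308239154756 blade rear [0.552  0.0099 0.004 ] w 0.02057894107286202
foot [0.4203 0.0494 0.006 ] [ 0.4177 -0.0152  0.006 ]
[[ 0.378   0.0504  0.002 ]
 [ 0.3768 -0.0586  0.002 ]
 [ 0.6392 -0.061   0.002 ]
 [ 0.6335  0.0505  0.002 ]]
```

View pics/ow8.png

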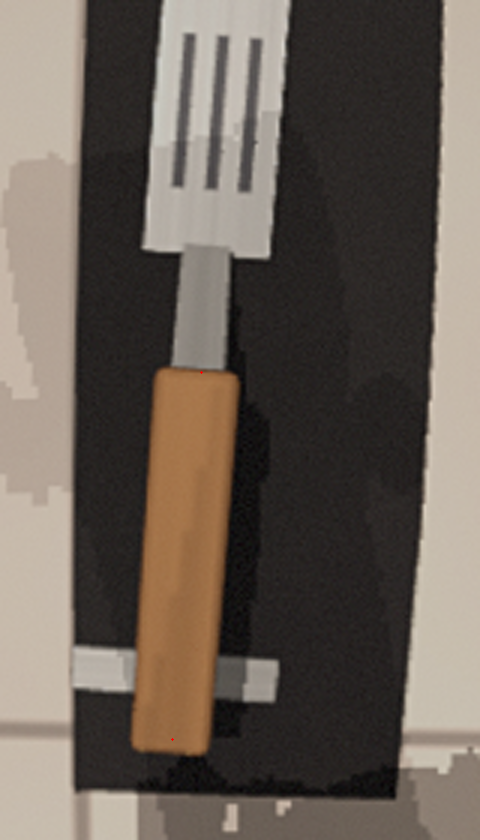

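View pics/c8.png

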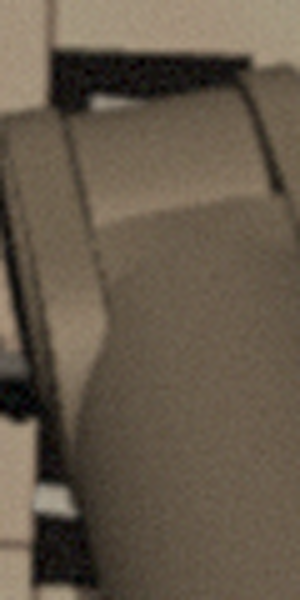

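```bash
python3 - <<'E'
from plan import *
st();y=np.radians(-93.1)
seq([((.477,.0145,.115),y,25),((.477,.0145,.052),y,15)])
E
```

```text
t 9.8 grasp [0.4391 0.0119 0.2225] z [ 0.004   0.0004 -1.    ] yaw -88.77508070095033 F [ 0.1084 -0.6757  0.6326] w 0.08545900766564822
# 5 end [0.4769 0.0146 0.115 ]
# 10 end [0.4769 0.0146 0.052 ]
dp [[-0.003,-0.064,0.179],[-0.004,-0.063,0.18],[-0.005,-0.064,0.179],[-0.005,-0.064,0.179],[-0.007,-0.063,0.18],[0.0,-0.0,0.105],[0.0,-0.0,0.105],[0.0,-0.0,0.105],[0.0,-0.0,0.105],[0.0,-0.0,0.105]]
tw [[-0.0,0.0,0.007],[-0.0,0.0,0.007],[-0.001,0.0,0.007],[-0.0,0.0,0.008],[-0.001,0.0,0.007],[0.0,0.0,0.0],[0.0,0.0,0.0],[0.0,0.0,0.0],[0.0,0.0,0.0],[0.0,0.0,0.0]] 10
```

Emit:
{"name": "apply_moves", "arguments": {
  "dp": [
    [-0.003,-0.064,0.179],
    [-0.004,-0.063,0.18],
    [-0.005,-0.064,0.179],
    [-0.005,-0.064,0.179],
    [-0.007,-0.03,0.1],
    [0,0,0],
    [0,0,0],
    [0,0,0]
  ],
  "twist": [
    [0,0,0.007],
    [0,0,0.007],
    [-0.001,0,0.007],
    [0,0,0.008],
    [-0.001,0,0.006],
    [0,0,0],
    [0,0,0],
    [0,0,0]
  ],
  "jaw": [0,0,0,0,0,0,0,0]
}}

```text
clock: 10.6
tcp_pos: [0.4746, 0.008, 0.2743]
orientation: [2.144, -2.291, -0.002]
contact_force: [-0.4, -0.6, 0.3]
grip_width: 0.0852
```

```bash
python3 - <<'E'
from plan import *
st();y=np.radians(-93.1)
seq([((.477,.0145,.051),y,15)])
o,p,R=state();f=r.grab_frame("wrist");save("w9",f);np.savez("pics/w9.npz",**f,p=p,Rt=R)
E
```

```text
t 10.6 grasp [0.474  0.0078 0.1196] z [-0.0035 -0.0015 -1.    ] yaw -93.79111126326342 F [-0.3632 -0.5542  0.2819] w 0.08517685481671038
# 5 end [0.4771 0.0145 0.051 ]
dp [[-0.011,-0.004,0.114],[-0.012,-0.003,0.114],[-0.011,-0.004,0.115],[-0.011,-0.004,0.114],[-0.011,-0.003,0.114]]
tw [[0.0,-0.0,-0.001],[0.0,-0.0,-0.001],[0.001,-0.0,-0.001],[0.0,-0.0,-0.001],[0.001,-0.001,-0.002]] 5
```

View pics/w9.png

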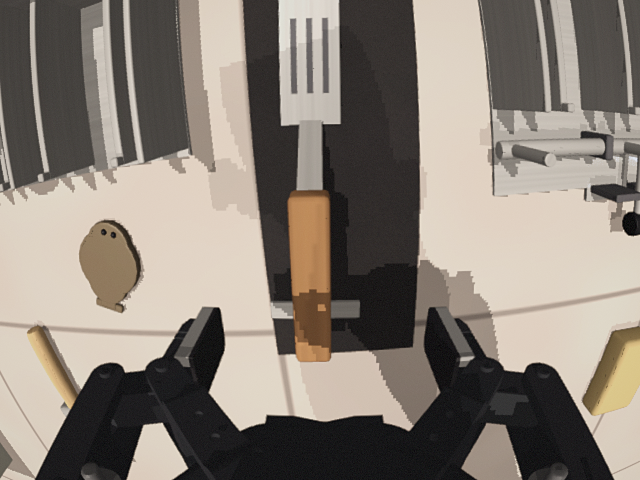

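Emit:
{"name": "apply_moves", "arguments": {
  "dp": [
    [-0.013,-0.004,0.114],
    [-0.013,-0.004,0.114],
    [-0.013,-0.004,0.115],
    [-0.012,-0.004,0.114],
    [-0.003,-0.003,0.09],
    [0,0,0.01],
    [0,0,0],
    [0,0,0]
  ],
  "twist": [
    [0,0,-0.001],
    [0,0,-0.001],
    [0.001,0,-0.001],
    [0,0,-0.001],
    [0.001,0,-0.001],
    [0,0,0],
    [0,0,0],
    [0,0,0]
  ],
  "jaw": [0,0,0,0,0,0,0,0]
}}

```text
clock: 11.45
tcp_pos: [0.4796, 0.0144, 0.2123]
orientation: [-2.152, 2.275, -0.017]
contact_force: [1.2, 0.0, -0.0]
grip_width: 0.0855
```

```bash
python3 - <<'E'
from plan import *
st();y=np.radians(-93.1)
seq([((.477,.0145,.050),y,15)])
E
```

```text
t 11.45 grasp [0.4819 0.0142 0.0576] z [ 0.0148 -0.0012 -0.9999] yaw -93.16090349611619 F [ 1.2254  0.0463 -0.0486] w 0.08554735601339097
# 1 end [0.477  0.0144 0.05  ]
dp [[-0.0,0.023,0.063]]
tw [[-0.007,-0.0,-0.001]] 1
```

Emit:
{"name": "apply_moves", "arguments": {
  "dp": [
    [0,0.015,0.04],
    [0,0.01,0.02],
    [0,0,0],
    [0,0,0]
  ],
  "twist": [
    [-0.005,0,0],
    [-0.002,0,0],
    [0,0,0],
    [0,0,0]
  ],
  "jaw": [0,0,0,0]
}}

```text
clock: 11.85
tcp_pos: [0.4769, 0.0143, 0.2058]
orientation: [-2.158, 2.282, -0.001]
contact_force: [0.2, 0.4, -0.3]
grip_width: 0.0853
```

```bash
python3 - <<'E'
from plan import *
st();y=np.radians(-93.1)
seq([((.477,.0145,.050),y,15)])
E
```

```text
t 11.85 grasp [0.4771 0.0143 0.0511] z [ 0.0011 -0.0002 -1.    ] yaw -93.18733829811765 F [ 0.2327  0.4126 -0.2959] w 0.08525237202710902
# 1 end [0.4769 0.0144 0.05  ]
dp [[-0.001,-0.001,0.009]]
tw [[-0.001,-0.0,-0.001]] 1
```

Very good; close firmly and lift.

Emit:
{"name": "apply_moves", "arguments": {
  "dp": [
    [0,0,0.004],
    [0,0,0],
    [0,0,0],
    [0,0,0],
    [0,0,0],
    [0,0,0],
    [0,0,0],
    [0,0,0],
    [0,0,0]
  ],
  "twist": [
    [0,0,0],
    [0,0,0],
    [0,0,0],
    [0,0,0],
    [0,0,0],
    [0,0,0],
    [0,0,0],
    [0,0,0],
    [0,0,0]
  ],
  "jaw": [0,255,255,255,255,255,255,255,255],
  "grip_force": 110
}}

```text
clock: 12.75
tcp_pos: [0.477, 0.0144, 0.2056]
orientation: [-2.158, 2.281, -0.002]
contact_force: [-0.2, -0.4, 0.8]
grip_width: 0.0204
```

```bash
python3 - <<'E'
from plan import *
st();y=np.radians(-90)
g=gp()
seq([(g+[0,0,.12],np.radians(-93.1),25),((.45,.2,.22),np.radians(-90),35)])
E
```

```text
t 12.75 grasp [0.4773 0.0144 0.0509] z [ 0.0017 -0.0002 -1.    ] yaw -93.17271867203713 F [-0.2186 -0.4121  0.7725] w 0.020391928053144708
# 5 end [0.4773 0.0144 0.1709]
# 11 end [0.45   0.1999 0.22  ]
dp [[0.0,-0.001,-0.2],[0.0,-0.001,-0.2],[0.0,-0.0,-0.2],[0.0,-0.001,-0.2],[0.0,-0.001,-0.2],[-0.255,0.052,-0.068],[-0.256,0.049,-0.068],[-0.256,0.048,-0.068],[-0.257,0.045,-0.069],[-0.257,0.043,-0.068],[-0.257,0.04,-0.068]]
tw [[-0.0,-0.0,-0.0],[-0.0,-0.0,-0.0],[-0.0,-0.0,-0.0],[-0.0,-0.0,-0.0],[-0.001,-0.0,-0.001],[0.0,-0.0,-0.004],[0.0,-0.0,-0.004],[0.0,-0.0,-0.004],[0.0,-0.0,-0.004],[0.0,-0.0,-0.005],[0.0,-0.0,-0.004]] 11
```

Emit:
{"name": "apply_moves", "arguments": {
  "dp": [
    [0,0,-0.2],
    [0,0,-0.2],
    [0,0,-0.2],
    [0,0,-0.2],
    [0,0,-0.2],
    [-0.255,0.052,-0.068],
    [-0.256,0.049,-0.068],
    [-0.256,0.048,-0.068],
    [-0.257,0.045,-0.068],
    [-0.257,0.043,-0.068],
    [-0.257,0.04,-0.03],
    [-0.257,0.04,0],
    [-0.257,0.04,0],
    [-0.2,0,0],
    [0,0,0],
    [0,0,0],
    [0,0,0]
  ],
  "twist": [
    [0,0,0],
    [0,0,0],
    [0,0,0],
    [0,0,0],
    [0,0,0],
    [0,0,-0.004],
    [0,0,-0.004],
    [0,0,-0.004],
    [0,0,-0.004],
    [0,0,-0.005],
    [0,0,-0.004],
    [0,0,0],
    [0,0,0],
    [0,0,0],
    [0,0,0],
    [0,0,0],
    [0,0,0]
  ],
  "jaw": [255,255,255,255,255,255,255,255,255,255,255,255,255,255,255,255,255]
}}

```text
clock: 14.45
tcp_pos: [0.4366, 0.2931, 0.3719]
orientation: [2.209, -2.223, -0.006]
contact_force: [-0.1, -0.3, -1.0]
grip_width: 0.0198
```

```bash
python3 - <<'E'
from plan import *
st()
o,p,R=state();f=r.grab_frame("wrist");save("w10",f);np.savez("pics/w10.npz",**f,p=p,Rt=R)
f=r.grab_frame("top");save("t10",f)
E
```

```text
t 14.45 grasp [0.4354 0.2926 0.2172] z [-0.0079 -0.0027 -1.    ] yaw -90.36976405829469 F [-0.1056 -0.3209 -1.0386] w 0.01981466790286391
```

View pics/w10.png

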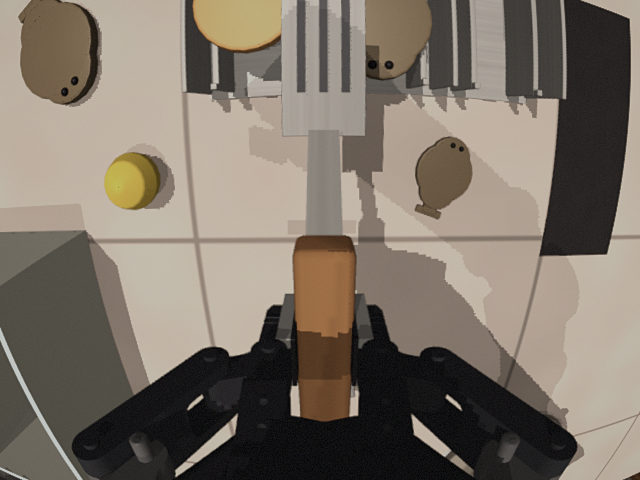

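View pics/t10.png

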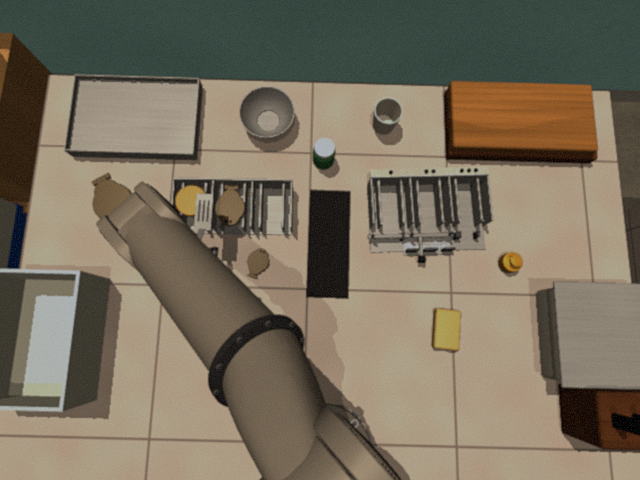

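```bash
python3 - <<'E'
from wr import *
d=dict(np.load("pics/w10.npz"));np.set_printoptions(precision=4,suppress=True)
p=[.602,.246,.009];
E1=np.array([(-57.5,y+s,65) for y in(-100,0,100) for s in(-29,29)]+[(-60,y,72) for y in(-150,-50,50,150)])/1e3
wover(d,place(p,E1),"ow10",(170,0,590,120),1)
d2=dict(d);wover(d,place(p,E1),"ow10a",(170,0,380,125),3.8);wover(d,place(p,E1),"ow10b",(380,0,590,125),3.8)
a=cv2.imread("pics/ow10a.png");b=cv2.imread("pics/ow10b.png");cv2.imwrite("pics/ow10.png",np.vstack([a,b])[:600*2])
E
python3 -c "
import cv2;a=cv2.imread('pics/ow10.png');print(a.shape)"
```

```text
(950, 798, 3)
```

View pics/ow10a.png

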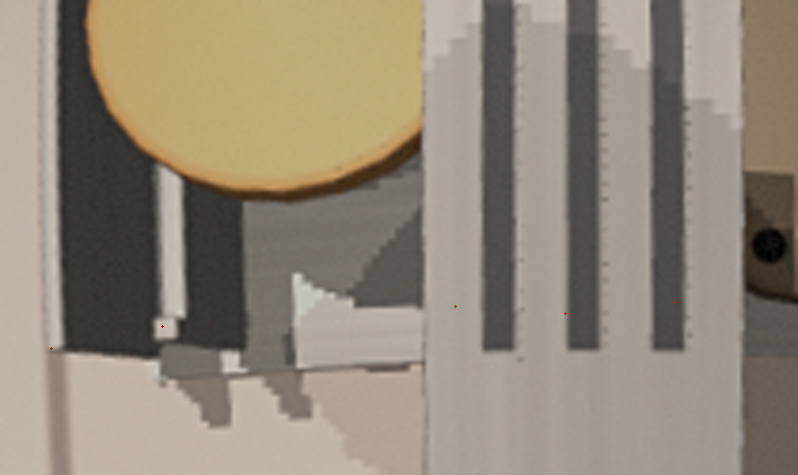

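View pics/ow10b.png

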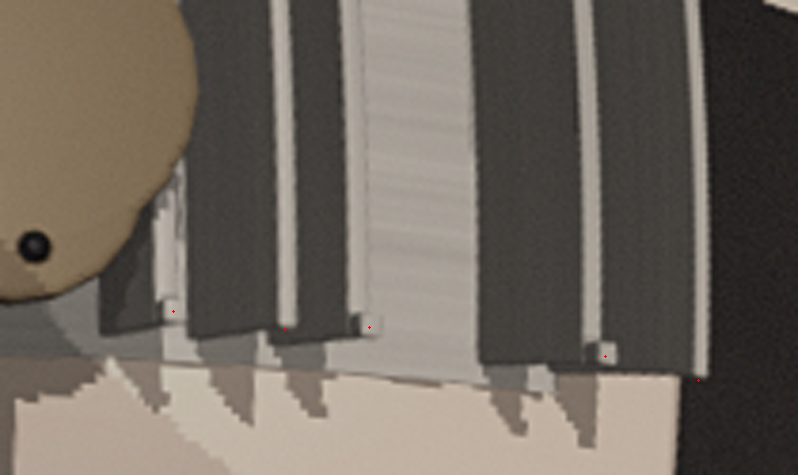

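```bash
cat > seg.py <<'E'
from wr import *
def segm(f):
    hsv=cv2.cvtColor(f["color"],cv2.COLOR_RGB2HSV);return hsv
def toppix(f,u,v,z):
    K=f["intrinsics"];c=np.array([(u-K[0,2])/K[0,0],(v-K[1,2])/K[1,1],1.]);w=f["R"].T@c;o=-f["R"].T@f["t"];return o+w*(z-o[2])/w[2]
E
python3 - <<'E'
from seg import *
np.set_printoptions(precision=4,suppress=True)
f=dict(np.load("pics/top0.npz"));h=segm(f)
print(h[200,191],h[207,230],h[200,240],h[240,250])
sub=np.zeros(h.shape[:2],bool);sub[180:240,172:212]=1
m=sub&(h[...,1]>110)&(h[...,2]>100);v,u=np.nonzero(m);print("cake",m.sum(),u.mean(),v.mean(),u.min(),u.max(),v.min(),v.max())
cs,_=cv2.findContours(m.astype(np.uint8),0,1);c=max(cs,key=len);e=cv2.minEnclosingCircle(c);print(e,toppix(f,*e[0],.074),toppix(f,u.mean(),v.mean(),.073))
sub[:]=0;sub[180:235,212:250]=1
m=sub&(h[...,1]>75)&(h[...,2]>60);v,u=np.nonzero(m)
n,l,s,c=cv2.connectedComponentsWithStats(m.astype(np.uint8));print(s,c)
k=1+np.argmax(s[1:,4]);v,u=np.nonzero(l==k)
P=np.array([toppix(f,a,b,.070)[:2] for a,b in zip(u,v)]);print("flat c",P.mean(0),P.min(0),P.max(0))
ev,V=np.linalg.eigh(np.cov(P.T));a=V[:,1];print("axis",np.degrees(np.arctan2(a[1],a[0])),"ext",np.ptp(P@V,axis=0))
# blade level from wrist depth
d=dict(np.load("pics/w10.npz"));Rc,tc=wcam(d)
for uv in((300,125),(350,125),(300,10),(352,10),(324,60),(324,265)):
    t,w=wray(d,*uv);z=d["z_map"][uv[1],uv[0]];K=d["intrinsics"]
    zc=(w@Rc)[2];X=t+w*z/zc;print(uv,z,X)
E
```

```text
[ 22 142 156] [ 18 100 112] [ 17 117 113] [ 18  62 156]
cake 745 190.46040268456375 199.8536912751678 175 206 185 215
((190.55882263183594, 199.6764678955078), 15.909934997558594) [0.6056 0.3472 0.074 ] [0.6054 0.3477 0.073 ]
[[     0      0    640    480 306349]
 [   215    185     30     41    850]
 [   244    218      1      1      1]] [[319.75   239.5934]
 [229.4812 205.8706]
 [244.     218.    ]]
flat c [0.5934 0.2491] [0.5436 0.212 ] [0.6487 0.2859]
axis -179.50084023927883 ext [0.0738 0.1049]
(300, 125) 0.16352302 [0.5144 0.3029 0.1697]
(350, 125) 0.1625475 [0.5144 0.2802 0.1708]
(300, 10) 0.14562404 [0.5686 0.3024 0.1695]
(352, 10) 0.14522147 [0.5684 0.2791 0.1701]
(324, 60) 0.15352377 [0.5444 0.2918 0.1698]
(324, 265) 0.124336995 [0.4707 0.2925 0.2268]
```

```bash
python3 - <<'E'
from plan import *
st();y=np.radians(-89.5)
seq([((.362,.3447,.21),y,30),((.362,.3447,.095),y,25)])
E
```

```text
t 14.55 grasp [0.4356 0.2921 0.2173] z [-0.0077 -0.003  -1.    ] yaw -90.43061798110118 F [-0.5081  0.2173 -1.2361] w 0.02020731614129264
# 4 end [0.3621 0.3446 0.2099]
# 9 end [0.3622 0.3446 0.095 ]
dp [[-0.108,0.157,0.016],[-0.108,0.156,0.016],[-0.109,0.156,0.015],[-0.109,0.155,0.016],[-0.0,0.0,0.192],[-0.0,0.0,0.191],[-0.001,0.0,0.192],[0.0,0.0,0.191],[0.0,0.0,0.192]]
tw [[0.001,-0.0,-0.002],[0.001,-0.0,-0.002],[0.001,-0.001,-0.002],[0.001,-0.0,-0.002],[-0.0,-0.0,0.0],[-0.0,-0.0,0.0],[-0.0,-0.0,0.0],[-0.0,-0.0,0.0],[-0.0,-0.0,0.0]] 9
```

Emit:
{"name": "apply_moves", "arguments": {
  "dp": [
    [-0.108,0.157,0.016],
    [-0.108,0.156,0.016],
    [-0.108,0.156,0.016],
    [-0.08,0.12,0.016],
    [0,0,0],
    [0,0,0.1],
    [0,0,0.19],
    [0,0,0.19],
    [0,0,0.19],
    [0,0,0.19],
    [0,0,0.08],
    [0,0,0],
    [0,0,0],
    [0,0,0]
  ],
  "twist": [
    [0.001,0,-0.002],
    [0.001,0,-0.002],
    [0.001,-0.001,-0.002],
    [0.001,0,-0.001],
    [0,0,0],
    [0,0,0],
    [0,0,0],
    [0,0,0],
    [0,0,0],
    [0,0,0],
    [0,0,0],
    [0,0,0],
    [0,0,0],
    [0,0,0]
  ],
  "jaw": [255,255,255,255,255,255,255,255,255,255,255,255,255,255]
}}

```text
clock: 15.95
tcp_pos: [0.376, 0.3291, 0.2454]
orientation: [-2.2, 2.242, -0.014]
contact_force: [0.4, -0.5, -1.0]
grip_width: 0.0201
```

```bash
python3 - <<'E'
from plan import *
st();y=np.radians(-89.5)
o,p,R=state();f=r.grab_frame("wrist");save("w11",f);np.savez("pics/w11.npz",**f,p=p,Rt=R)
f=r.grab_frame("top");save("t11",f,(150,160,310,280),5)
seq([((.375,.3447,.094),y,15),((.4865,.3457,.094),y,15)])
E
```

```text
t 15.95 grasp [0.3771 0.3282 0.0907] z [ 0.007  -0.0055 -1.    ] yaw -91.08393661675697 F [ 0.3985 -0.4594 -1.0398] w 0.020091707350183015
# 2 end [0.3749 0.3446 0.094 ]
# 10 end [0.4863 0.3456 0.094 ]
dp [[-0.064,0.005,-0.013],[-0.064,0.004,-0.013],[0.0,-0.116,-0.0],[0.0,-0.116,-0.0],[0.0,-0.116,-0.0],[0.0,-0.117,-0.001],[0.0,-0.116,0.0],[0.0,-0.116,0.0],[0.0,-0.116,0.0],[0.0,-0.116,-0.0]]
tw [[-0.002,-0.001,-0.007],[-0.002,-0.001,-0.006],[0.0,-0.0,-0.0],[0.0,-0.0,-0.0],[0.0,-0.0,-0.0],[0.0,-0.0,-0.0],[0.0,-0.0,-0.0],[0.0,-0.0,-0.0],[0.0,-0.0,-0.0],[0.0,-0.0,-0.0]] 10
```

View pics/w11.png

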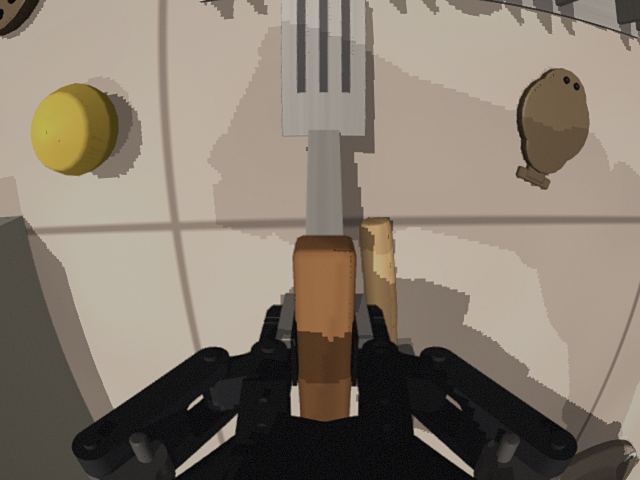

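View pics/t11.png

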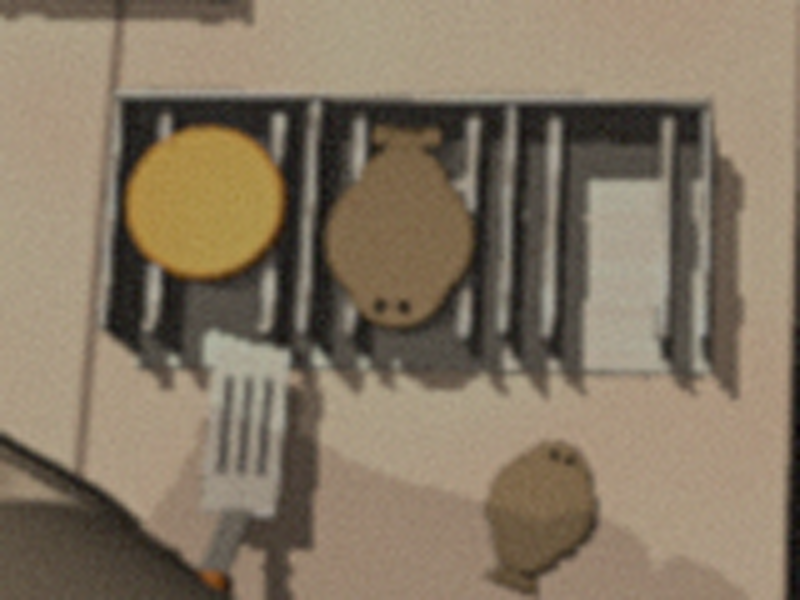

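Emit:
{"name": "apply_moves", "arguments": {
  "dp": [
    [-0.064,0.005,-0.013],
    [-0.064,0.004,-0.013],
    [0,0,0],
    [0,0,0],
    [0,0,0]
  ],
  "twist": [
    [-0.002,-0.001,-0.006],
    [-0.002,-0.001,-0.006],
    [0,0,0],
    [0,0,0],
    [0,0,0]
  ],
  "jaw": [255,255,255,255,255]
}}

```text
clock: 16.55
tcp_pos: [0.3751, 0.3476, 0.2511]
orientation: [-2.23, 2.208, 0.002]
contact_force: [-0.1, 0.4, -1.0]
grip_width: 0.0202
```

```bash
python3 - <<'E'
from plan import *
st();y=np.radians(-89.5)
seq([((.375,.3447,.094),y,15)])
E
```

```text
t 16.55 grasp [0.3753 0.3481 0.0964] z [ 0.0015  0.0032 -1.    ] yaw -89.41618423854659 F [-0.0757  0.3586 -0.9595] w 0.020200300983251242
# 1 end [0.3749 0.3446 0.094 ]
dp [[0.024,0.001,0.02]]
tw [[-0.001,0.002,0.001]] 1
```

Emit:
{"name": "apply_moves", "arguments": {
  "dp": [
    [0.012,-0.06,0.01],
    [0.008,-0.116,0.008],
    [0,-0.116,0],
    [0,-0.116,0],
    [0,-0.116,0],
    [0,-0.116,0],
    [0,-0.05,0],
    [0,0,0],
    [0,0,0],
    [0,0,0]
  ],
  "twist": [
    [-0.001,0.002,0],
    [0,0,0],
    [0,0,0],
    [0,0,0],
    [0,0,0],
    [0,0,0],
    [0,0,0],
    [0,0,0],
    [0,0,0],
    [0,0,0]
  ],
  "jaw": [255,255,255,255,255,255,255,255,255,255]
}}

```text
clock: 17.55
tcp_pos: [0.4673, 0.3441, 0.2477]
orientation: [2.227, -2.212, 0.002]
contact_force: [-0.3, -0.8, -1.5]
grip_width: 0.0201
```

```bash
python3 - <<'E'
from plan import *
st();y=np.radians(-89.5)
o,p,R=state();f=r.grab_frame("wrist");save("w12",f);np.savez("pics/w12.npz",**f,p=p,Rt=R)
seq([((.4865,.3460,.094),y,15)])
E
```

```text
t 17.55 grasp [0.4672 0.3436 0.093 ] z [-0.0009 -0.0028 -1.    ] yaw -89.62182946821672 F [-0.2638 -0.8052 -1.4974] w 0.02006658329319801
# 2 end [0.4867 0.3459 0.094 ]
dp [[-0.007,-0.081,-0.004],[-0.007,-0.081,-0.004]]
tw [[0.0,-0.001,-0.0],[0.001,-0.0,-0.001]] 2
```

View pics/w12.png

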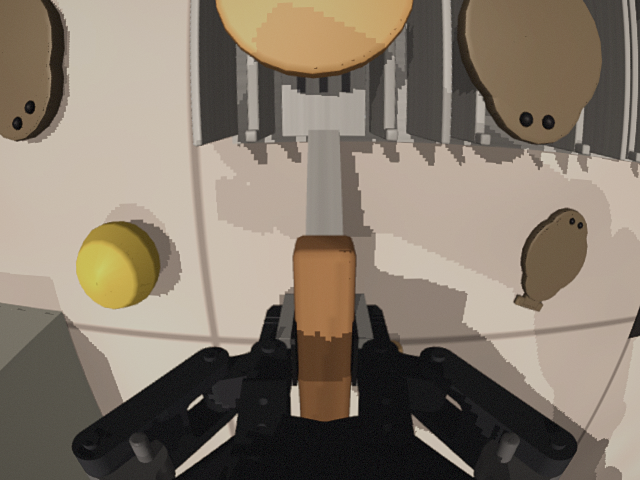

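Emit:
{"name": "apply_moves", "arguments": {
  "dp": [
    [-0.01,-0.085,-0.002],
    [-0.01,-0.085,-0.002],
    [0,-0.01,0],
    [0,0,0],
    [0,0,0]
  ],
  "twist": [
    [0,-0.001,0],
    [0,-0.001,0],
    [0,0,0],
    [0,0,0],
    [0,0,0]
  ],
  "jaw": [255,255,255,255,255]
}}

```text
clock: 18.1
tcp_pos: [0.49, 0.3474, 0.2485]
orientation: [-2.23, 2.212, 0.003]
contact_force: [-0.2, -0.5, -1.3]
grip_width: 0.0203
```

```bash
python3 - <<'E'
from plan import *
st();y=np.radians(-89.5)
seq([((.4865,.3460,.094),y,15),((.4865,.3460,.150),y,7)])
E
```

```text
t 18.1 grasp [0.4898 0.3477 0.0938] z [-0.0009  0.0019 -1.    ] yaw -89.52305629778124 F [-0.1875 -0.5466 -1.3184] w 0.020347813612137253
# 1 end [0.4864 0.3459 0.094 ]
# 9 end [0.4864 0.3459 0.1501]
dp [[0.012,0.029,-0.002],[-0.0,0.0,-0.058],[-0.0,0.0,-0.059],[-0.0,0.0,-0.058],[-0.0,0.0,-0.058],[-0.0,0.0,-0.059],[-0.0,0.0,-0.058],[-0.0,0.0,-0.058],[-0.0,0.0,-0.059]]
tw [[0.0,0.001,-0.0],[0.0,-0.0,-0.0],[0.0,-0.0,-0.0],[0.0,-0.0,-0.0],[0.0,-0.0,-0.0],[0.0,-0.0,-0.0],[0.0,-0.0,-0.0],[0.0,-0.0,-0.0],[0.0,-0.0,-0.0]] 9
```

Emit:
{"name": "apply_moves", "arguments": {
  "dp": [
    [0.012,0.029,0],
    [0,0,-0.03],
    [0,0,-0.058],
    [0,0,-0.058],
    [0,0,-0.058],
    [0,0,-0.058],
    [0,0,-0.058],
    [0,0,-0.058],
    [0,0,-0.058],
    [0,0,-0.03],
    [0,0,0],
    [0,0,0],
    [0,0,0]
  ],
  "twist": [
    [0,0,0],
    [0,0,0],
    [0,0,0],
    [0,0,0],
    [0,0,0],
    [0,0,0],
    [0,0,0],
    [0,0,0],
    [0,0,0],
    [0,0,0],
    [0,0,0],
    [0,0,0],
    [0,0,0]
  ],
  "jaw": [255,255,255,255,255,255,255,255,255,255,255,255,255]
}}

```text
clock: 19.4
tcp_pos: [0.4852, 0.3456, 0.31]
orientation: [-2.231, 2.211, 0.003]
contact_force: [0.2, -0.7, -1.8]
grip_width: 0.0201
```

```bash
python3 - <<'E'
from plan import *
st();y=np.radians(-89.5)
o,p,R=state();f=r.grab_frame("wrist");save("w13",f);np.savez("pics/w13.npz",**f,p=p,Rt=R)
E
```

```text
t 19.4 grasp [0.485  0.3459 0.1553] z [-0.0014  0.0016 -1.    ] yaw -89.4744964654843 F [ 0.1889 -0.6606 -1.8297] w 0.02009026762509106
```

View pics/w13.png

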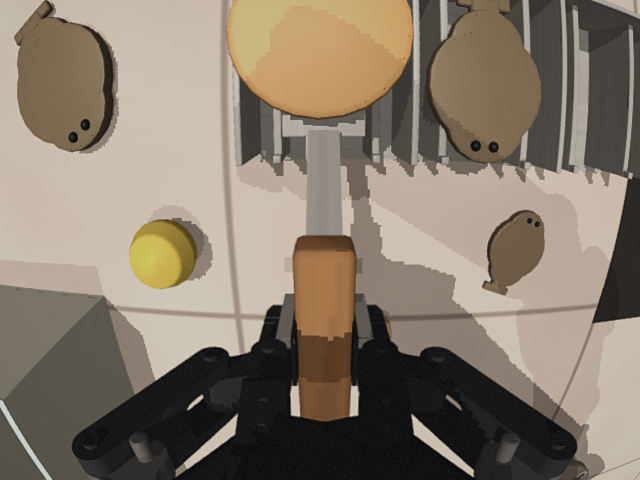

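```bash
cat >> plan.py <<'E'
def ramp(g,yaw,vmax=30,acc=6,nd=3):
    o,p,R=state();Rt=down(yaw);q=np.array(g)-Rt[:,2]*r.hold_point_z
    D=np.linalg.norm(q-p)*1e3
    up=list(np.arange(acc,vmax,acc));
    s=up+up[::-1]
    while sum(s)>D and len(up): up=up[:-1];s=up+up[::-1]
    n=max(0,int(np.ceil((D-sum(s))/vmax)));s=np.array(up+[vmax]*n+up[::-1] if n or up else [D],float);s*=D/s.sum()
    c=np.cumsum(s)/s.sum();p0=p.copy();rv0=Ro.from_matrix(R.T@Rt).as_rotvec();R0=R.copy();dp=[];tw=[]
    for k in c:
        tp=p0+(q-p0)*k;Rk=R0@Ro.from_rotvec(rv0*k).as_matrix()
        d=np.round(R.T@(tp-p)/.12,nd);t=np.round(Ro.from_matrix(R.T@Rk).as_rotvec()/np.radians(120),nd)
        dp.append(d.tolist());tw.append(t.tolist());p=p+R@d*.12;R=R@Ro.from_rotvec(t*np.radians(120)).as_matrix()
    print("#",len(dp));print("dp",str(dp).replace(" ",""));print("tw",str(tw).replace(" ",""))
E
python3 - <<'E'
from plan import *
st();ramp((.5052,-.1665,.155),np.radians(-87.08),36)
E
```

```text
t 19.45 grasp [0.4849 0.3458 0.1551] z [-0.0016  0.0015 -1.    ] yaw -89.47524551033203 F [ 0.0352 -0.8783 -2.0032] w 0.019972804999640454
# 20
dp [[0.047,-0.001,-0.0],[0.095,-0.003,-0.0],[0.143,-0.004,-0.0],[0.189,-0.006,-0.001],[0.238,-0.006,0.0],[0.284,-0.006,-0.0],[0.285,-0.006,-0.001],[0.285,-0.005,0.0],[0.284,-0.004,-0.0],[0.285,-0.003,-0.001],[0.285,-0.003,-0.0],[0.284,-0.002,-0.0],[0.285,-0.001,-0.001],[0.285,0.0,0.0],[0.284,0.0,0.001],[0.238,0.002,-0.0],[0.19,0.001,0.0],[0.142,0.002,0.0],[0.095,0.001,0.0],[0.047,0.0,0.0]]
tw [[0.0,0.0,-0.0],[0.0,0.0,-0.001],[0.0,0.0,-0.0],[0.0,0.0,-0.001],[0.0,0.0,-0.001],[0.0,0.0,-0.002],[0.0,0.0,-0.001],[0.0,0.0,-0.001],[0.0,0.0,-0.002],[0.0,0.0,-0.001],[0.0,0.0,-0.001],[0.0,0.0,-0.002],[0.001,0.001,-0.001],[-0.0,-0.0,-0.001],[-0.0,-0.0,-0.002],[-0.0,-0.0,-0.001],[-0.0,-0.0,-0.001],[-0.0,-0.0,-0.0],[-0.0,-0.0,-0.001],[-0.0,-0.0,0.0]]
```

Emit:
{"name": "apply_moves", "arguments": {
  "dp": [
    [0.047,0,0],
    [0.095,-0.003,0],
    [0.143,-0.004,0],
    [0.189,-0.006,0],
    [0.238,-0.006,0],
    [0.284,-0.006,0],
    [0.285,-0.006,0],
    [0.285,-0.005,0],
    [0.284,-0.004,0],
    [0.285,-0.003,0],
    [0.285,-0.003,0],
    [0.284,-0.002,0],
    [0.285,0,0],
    [0.285,0,0],
    [0.27,0,0],
    [0.22,0,0],
    [0.17,0,0],
    [0.12,0,0],
    [0.07,0,0],
    [0.03,0,0]
  ],
  "twist": [
    [0,0,0],
    [0,0,-0.001],
    [0,0,0],
    [0,0,-0.001],
    [0,0,-0.001],
    [0,0,-0.002],
    [0,0,-0.001],
    [0,0,-0.001],
    [0,0,-0.002],
    [0,0,-0.001],
    [0,0,-0.001],
    [0,0,-0.002],
    [0,0,-0.001],
    [0,0,-0.001],
    [0,0,-0.002],
    [0,0,-0.001],
    [0,0,-0.001],
    [0,0,0],
    [0,0,-0.001],
    [0,0,0]
  ],
  "jaw": [255,255,255,255,255,255,255,255,255,255,255,255,255,255,255,255,255,255,255,255]
}}

```text
clock: 21.45
tcp_pos: [0.4895, -0.1993, 0.3095]
orientation: [2.246, -2.18, 0.001]
contact_force: [-0.2, -0.6, -2.7]
grip_width: 0.0204
```

```bash
python3 - <<'E'
from plan import *
st()
o,p,R=state();f=r.grab_frame("wrist");save("w14",f);np.savez("pics/w14.npz",**f,p=p,Rt=R)
ramp((.5052,-.1665,.155),np.radians(-87.08),36)
E
```

```text
t 21.45 grasp [ 0.4883 -0.2007  0.1549] z [-0.0076 -0.0089 -0.9999] yaw -88.2771459217021 F [-0.2313 -0.6216 -2.6593] w 0.020445701310500216
# 5
dp [[-0.023,-0.012,-0.0],[-0.045,-0.023,-0.001],[-0.135,-0.07,-0.002],[-0.045,-0.024,-0.001],[-0.022,-0.012,0.0]]
tw [[0.0,-0.0,-0.001],[0.001,-0.001,-0.002],[0.002,-0.002,-0.005],[0.001,-0.001,-0.001],[-0.0,-0.0,-0.001]]
```

View pics/w14.png

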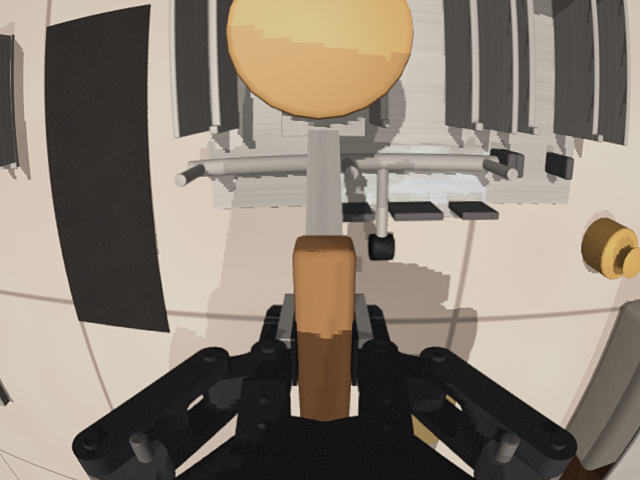

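Emit:
{"name": "apply_moves", "arguments": {
  "dp": [
    [0,0,0],
    [-0.04,-0.02,0],
    [-0.07,-0.035,0],
    [-0.07,-0.04,0],
    [-0.05,-0.03,0],
    [-0.03,-0.015,0],
    [0,0,0],
    [0,0,0],
    [0,0,0]
  ],
  "twist": [
    [0.001,-0.001,-0.001],
    [0.001,-0.001,-0.002],
    [0.001,-0.001,-0.003],
    [0,0,-0.003],
    [0,0,-0.001],
    [0,0,0],
    [0,0,0],
    [0,0,0],
    [0,0,0]
  ],
  "jaw": [255,255,255,255,255,255,255,255,255]
}}

```text
clock: 22.4
tcp_pos: [0.5069, -0.1594, 0.3094]
orientation: [2.288, -2.152, -0.001]
contact_force: [0.0, -0.8, -2.4]
grip_width: 0.0203
```

```bash
python3 - <<'E'
from plan import *
st()
ramp((.5052,-.1665,.155),np.radians(-87.08),36)
E
```

```text
t 22.4 grasp [ 0.5068 -0.1594  0.1547] z [-0.0011  0.0001 -1.    ] yaw -86.49203747245872 F [ 0.0423 -0.7936 -2.367 ] w 0.02032435745178744
# 1
dp [[0.058,0.018,-0.003]]
tw [[0.001,0.0,0.005]]
```

Emit:
{"name": "apply_moves", "arguments": {
  "dp": [
    [0.03,0.008,0],
    [0.025,0.008,0],
    [0,0,0],
    [0,0,0],
    [0,0,0]
  ],
  "twist": [
    [0,0,0.003],
    [0,0,0.002],
    [0,0,0],
    [0,0,0],
    [0,0,0]
  ],
  "jaw": [255,255,255,255,255]
}}

```text
clock: 22.9
tcp_pos: [0.5046, -0.1685, 0.3093]
orientation: [2.272, -2.168, -0.001]
contact_force: [-0.1, 0.1, -2.0]
grip_width: 0.0206
```

```bash
python3 - <<'E'
from plan import *
from wr import *
np.set_printoptions(precision=4,suppress=True)
st();o,p,R=state();f=r.grab_frame("wrist");np.savez("pics/w15.npz",**f,p=p,Rt=R)
d=dict(np.load("pics/w15.npz"))
pd=[.628,-.2605,.051]
E1=np.array([(-57.5,y+s,65) for y in(-100,0,100) for s in(-29,29)]+[(-60,y,72) for y in(-150,-50,50,150)]+[(-85,y+50,73) for y in(-100,0,100)])/1e3
wover(d,place(pd,E1),"w15",(120,0,520,260),2)
ramp((.5052,-.1665,.155),np.radians(-87.08),36)
E
```

```text
t 22.9 grasp [ 0.5044 -0.1686  0.1546] z [-0.0016 -0.0006 -1.    ] yaw -87.32681855904035 F [-0.0946  0.0529 -2.0103] w 0.020579180173175123
# 1
dp [[-0.016,-0.006,-0.003]]
tw [[0.001,-0.0,-0.002]]
```

View pics/w15.png

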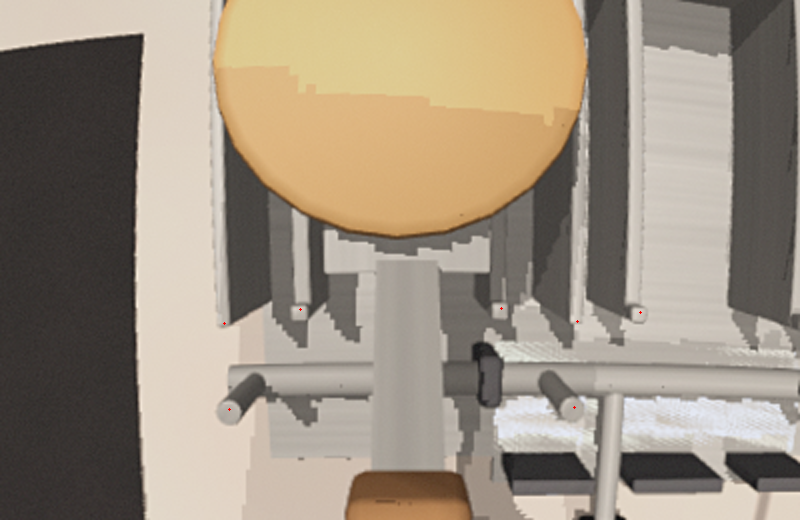

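Emit:
{"name": "apply_moves", "arguments": {
  "dp": [
    [-0.016,-0.004,0.04],
    [0,0,0.08],
    [0,0,0.1],
    [0,0,0.06],
    [0,0,0],
    [0,0,0],
    [0,0,0]
  ],
  "twist": [
    [0.001,0,-0.002],
    [0,0,0],
    [0,0,0],
    [0,0,0],
    [0,0,0],
    [0,0,0],
    [0,0,0]
  ],
  "jaw": [255,255,255,255,255,255,255]
}}

```text
clock: 23.65
tcp_pos: [0.5048, -0.1658, 0.2715]
orientation: [2.278, -2.162, -0.002]
contact_force: [-0.5, -0.2, -2.4]
grip_width: 0.0202
```

```bash
python3 - <<'E'
from plan import *
st();ramp((.5052,-.1665,.094),np.radians(-87.08),6)
E
```

```text
t 23.65 grasp [ 0.5046 -0.1657  0.1168] z [-0.0015  0.0005 -1.    ] yaw -87.01069507786669 F [-0.4515 -0.1598 -2.3543] w 0.020182918765564214
# 4
dp [[0.002,-0.001,0.047],[0.001,-0.001,0.048],[0.002,-0.001,0.047],[0.001,-0.0,0.048]]
tw [[0.0,0.0,0.0],[0.0,0.0,0.0],[0.001,0.0,0.0],[-0.0,0.0,0.001]]
```

Emit:
{"name": "apply_moves", "arguments": {
  "dp": [
    [0,0,0.04],
    [0,0,0.05],
    [0,0,0.05],
    [0,0,0.03],
    [0,0,0],
    [0,0,0],
    [0,0,0]
  ],
  "twist": [
    [0,0,0],
    [0,0,0],
    [0,0,0],
    [0,0,0],
    [0,0,0],
    [0,0,0],
    [0,0,0]
  ],
  "jaw": [255,255,255,255,255,255,255]
}}

```text
clock: 24.35
tcp_pos: [0.5056, -0.166, 0.2504]
orientation: [-2.278, 2.162, -0.002]
contact_force: [-0.6, -0.2, -1.5]
grip_width: 0.0202
```

```bash
python3 - <<'E'
from plan import *
st();g=gp();ramp(np.array([.5052,-.1665,.0945])-.097*np.array([.9987,.051,0]),np.radians(-87.08),15,4)
o,p,R=state();f=r.grab_frame("wrist");save("w16",f)
E
```

```text
t 24.35 grasp [ 0.5058 -0.166   0.0957] z [ 0.0015 -0.0002 -1.    ] yaw -87.02315008566126 F [-0.5691 -0.1938 -1.5288] w 0.020181579458780602
# 10
dp [[0.0,0.03,0.0],[0.0,0.06,0.001],[0.001,0.09,0.001],[0.0,0.113,0.001],[0.001,0.113,0.001],[0.0,0.113,0.001],[0.001,0.112,0.002],[0.0,0.091,0.001],[0.0,0.06,0.0],[0.0,0.03,0.001]]
tw [[-0.0,-0.0,0.0],[-0.0,-0.0,0.0],[-0.0,-0.0,0.0],[-0.0,-0.0,0.0],[-0.0,-0.0,0.0],[-0.0,-0.0,0.0],[-0.001,-0.0,0.0],[0.0,-0.0,0.0],[0.0,-0.0,0.0],[0.0,-0.0,0.0]]
```

View pics/w16.png

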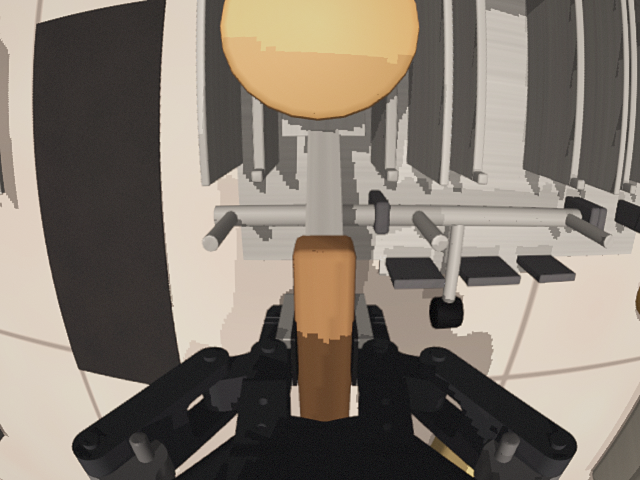

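Emit:
{"name": "apply_moves", "arguments": {
  "dp": [
    [0,0.03,0],
    [0,0.06,0],
    [0,0.09,0],
    [0,0.113,0],
    [0,0.113,0],
    [0,0.113,0],
    [0,0.112,0],
    [0,0.09,0],
    [0,0.06,0],
    [0,0.02,0],
    [0,0,0],
    [0,0,0],
    [0,0,0]
  ],
  "twist": [
    [0,0,0],
    [0,0,0],
    [0,0,0],
    [0,0,0],
    [0,0,0],
    [0,0,0],
    [0,0,0],
    [0,0,0],
    [0,0,0],
    [0,0,0],
    [0,0,0],
    [0,0,0],
    [0,0,0]
  ],
  "jaw": [255,255,255,255,255,255,255,255,255,255,255,255,255]
}}

```text
clock: 25.7
tcp_pos: [0.3989, -0.1716, 0.251]
orientation: [2.276, -2.165, 0.003]
contact_force: [0.7, 0.1, -1.3]
grip_width: 0.02
```

```bash
python3 - <<'E'
from plan import *
st();g=gp()
o,p,R=state();f=r.grab_frame("wrist");save("w17",f)
f=r.grab_frame("top");save("t17",f);np.savez("pics/t17.npz",**f)
seq([(g+[0,0,.08],np.radians(-87.08),25)])
E
```

```text
t 25.7 grasp [ 0.3991 -0.1718  0.0963] z [ 0.0014 -0.0014 -1.    ] yaw -87.12739566316395 F [ 0.6907  0.0578 -1.2961] w 0.019989672443518187
# 4 end [ 0.3989 -0.1717  0.1763]
dp [[0.001,-0.001,-0.167],[0.001,-0.0,-0.167],[0.0,-0.001,-0.166],[0.001,-0.0,-0.167]]
tw [[-0.0,-0.0,-0.0],[-0.0,-0.0,-0.0],[-0.0,-0.0,-0.0],[-0.001,-0.001,-0.0]] 4
```

View pics/w17.png

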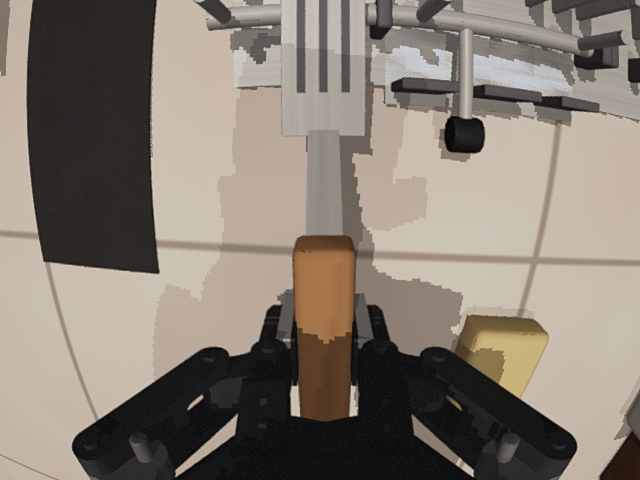

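View pics/t17.png

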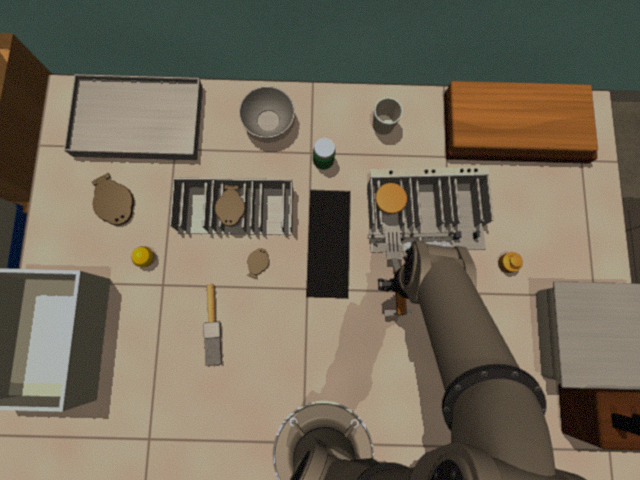

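Emit:
{"name": "apply_moves", "arguments": {
  "dp": [
    [0,0,-0.1],
    [0,0,-0.167],
    [0,0,-0.167],
    [0,0,-0.167],
    [0,0,-0.08],
    [0,0,0],
    [0,0,0]
  ],
  "twist": [
    [0,0,0],
    [0,0,0],
    [0,0,0],
    [0,0,0],
    [0,0,0],
    [0,0,0],
    [0,0,0]
  ],
  "jaw": [255,255,255,255,255,255,255]
}}

```text
clock: 26.5
tcp_pos: [0.3997, -0.1708, 0.3385]
orientation: [-2.278, 2.162, -0.003]
contact_force: [0.7, -0.4, -1.2]
grip_width: 0.0205
```

```bash
cat > ff.py <<'E'
from seg import *
def flat(f,box=(180,240,212,252),z=.070):
    h=segm(f);sub=np.zeros(h.shape[:2],bool);sub[box[0]:box[1],box[2]:box[3]]=1
    m=sub&(h[...,1]>75)&(h[...,2]>60)
    n,l,s,c=cv2.connectedComponentsWithStats(m.astype(np.uint8));k=1+np.argmax(s[1:,4]);v,u=np.nonzero(l==k)
    P=np.array([toppix(f,a,b,z)[:2] for a,b in zip(u,v)]);ev,V=np.linalg.eigh(np.cov(P.T));a=V[:,1]
    print("flat c",P.mean(0),P.min(0),P.max(0),"axis",np.degrees(np.arctan2(a[1],a[0])),"ext",np.ptp(P@V,axis=0))
E
python3 - <<'E'
from plan import *
from ff import *
f=dict(np.load("pics/t17.npz"));flat(f);flat(dict(np.load("pics/top0.npz")))
st();ramp((.368,.2455,.175),np.radians(-89.5),45,12)
W=cloud(f);print("cake top",W[198,390],W[190,390],W[206,390],W[198,382],W[198,398])
E
```

```text
flat c [0.59383979 0.24900434] [0.54362773 0.21209957] [0.64872336 0.28587257] axis -179.87168123224845 ext [0.07374816 0.10505838]
flat c [0.59340163 0.24910227] [0.54362773 0.21196025] [0.64872336 0.28587257] axis -179.50084023927883 ext [0.07379093 0.10494776]
t 26.5 grasp [ 0.4001 -0.1709  0.1838] z [ 0.0022 -0.0008 -1.    ] yaw -87.00588451231076 F [ 0.7188 -0.3981 -1.2323] w 0.02048354918089219
# 13
dp [[-0.091,0.002,0.002],[-0.182,0.005,0.004],[-0.273,0.008,0.005],[-0.34,0.01,0.007],[-0.341,0.012,0.007],[-0.341,0.013,0.007],[-0.341,0.014,0.007],[-0.341,0.016,0.006],[-0.34,0.018,0.007],[-0.341,0.018,0.007],[-0.272,0.017,0.006],[-0.182,0.012,0.003],[-0.09,0.006,0.002]]
tw [[-0.0,-0.0,0.001],[-0.0,-0.0,0.001],[-0.0,-0.0,0.001],[-0.0,-0.0,0.002],[-0.0,-0.0,0.002],[-0.0,-0.0,0.002],[-0.001,-0.0,0.002],[0.0,-0.0,0.002],[0.0,-0.0,0.002],[0.0,-0.0,0.003],[0.0,-0.0,0.001],[-0.0,-0.0,0.001],[-0.0,-0.0,0.001]]
cake top [ 0.6213 -0.1543  0.0832] [ 0.646  -0.1567  0.0715] [ 0.603  -0.1557  0.0745] [ 0.6234 -0.1357  0.0745] [ 0.6252 -0.1767  0.0722]
```

```bash
python3 - <<'E'
from plan import *
st();seq([((.45,-.02,.18),np.radians(-88),42),((.45,.10,.18),np.radians(-89),42),((.40,.20,.178),np.radians(-89.5),40)])
E
```

```text
t 26.5 grasp [ 0.4001 -0.1709  0.1838] z [ 0.0022 -0.0008 -1.    ] yaw -87.00588451231076 F [ 0.7188 -0.3981 -1.2323] w 0.02048354918089219
# 4 end [ 0.45   -0.0201  0.1799]
# 7 end [0.45   0.0998 0.18  ]
# 10 end [0.4    0.1999 0.1779]
dp [[-0.308,-0.121,0.008],[-0.309,-0.12,0.008],[-0.309,-0.118,0.008],[-0.31,-0.117,0.008],[-0.333,-0.012,-0.0],[-0.333,-0.01,-0.001],[-0.333,-0.007,-0.0],[-0.28,0.134,0.005],[-0.28,0.135,0.005],[-0.28,0.135,0.006]]
tw [[-0.0,-0.0,0.002],[-0.0,-0.0,0.002],[-0.001,-0.0,0.002],[-0.0,-0.0,0.002],[-0.0,-0.0,0.003],[-0.0,-0.0,0.003],[-0.0,-0.0,0.003],[-0.0,-0.0,0.001],[-0.0,-0.0,0.001],[-0.0,-0.0,0.002]] 10
```

Emit:
{"name": "apply_moves", "arguments": {
  "dp": [
    [-0.15,-0.06,0.008],
    [-0.308,-0.121,0.008],
    [-0.309,-0.12,0.008],
    [-0.309,-0.118,0.008],
    [-0.31,-0.06,0.008],
    [-0.333,-0.012,0],
    [-0.333,-0.01,0],
    [-0.333,0,0],
    [-0.28,0.12,0.005],
    [-0.28,0.13,0.005],
    [-0.2,0.13,0.006],
    [-0.1,0.06,0],
    [0,0,0],
    [0,0,0],
    [0,0,0]
  ],
  "twist": [
    [0,0,0.001],
    [0,0,0.002],
    [0,0,0.002],
    [0,0,0.002],
    [0,0,0.002],
    [0,0,0.003],
    [0,0,0.003],
    [0,0,0.003],
    [0,0,0.001],
    [0,0,0.001],
    [0,0,0.001],
    [0,0,0],
    [0,0,0],
    [0,0,0],
    [0,0,0]
  ],
  "jaw": [255,255,255,255,255,255,255,255,255,255,255,255,255,255,255]
}}

```text
clock: 28.0
tcp_pos: [0.3938, 0.2336, 0.3183]
orientation: [2.213, -2.209, -0.02]
contact_force: [1.3, 0.4, -2.2]
grip_width: 0.0206
```

```bash
python3 - <<'E'
from plan import *
st();ramp((.368,.2455,.16),np.radians(-89.5),20,6)
E
```

```text
t 28.0 grasp [0.3908 0.2334 0.1636] z [-0.0194 -0.0016 -0.9998] yaw -89.90147651639604 F [ 1.3442  0.3838 -2.1662] w 0.02062996263863899
# 3
dp [[-0.019,0.04,0.006],[-0.062,0.134,0.021],[-0.019,0.04,0.006]]
tw [[0.002,-0.0,-0.001],[0.006,-0.001,-0.002],[0.001,0.0,-0.0]]
```

Emit:
{"name": "apply_moves", "arguments": {
  "dp": [
    [-0.02,0.05,0],
    [-0.05,0.1,0],
    [-0.03,0.07,0],
    [0,0,0],
    [0,0,0],
    [0,0,0]
  ],
  "twist": [
    [0.003,0,-0.001],
    [0.004,0,-0.001],
    [0.002,0,0],
    [0,0,0],
    [0,0,0],
    [0,0,0]
  ],
  "jaw": [255,255,255,255,255,255]
}}

```text
clock: 28.6
tcp_pos: [0.366, 0.2439, 0.3183]
orientation: [2.222, -2.219, 0.005]
contact_force: [-1.1, 1.3, -2.4]
grip_width: 0.0201
```

```bash
python3 - <<'E'
from plan import *
st();ramp((.368,.2455,.094),np.radians(-89.5),20,6)
E
```

```text
t 28.6 grasp [0.3662 0.2434 0.1637] z [ 0.0013 -0.0028 -1.    ] yaw -89.91471108672013 F [-1.058   1.2882 -2.3773] w 0.02010677918268051
# 6
dp [[-0.001,-0.001,0.046],[-0.003,-0.003,0.091],[-0.004,-0.004,0.153],[-0.003,-0.004,0.153],[-0.002,-0.003,0.092],[-0.002,-0.001,0.045]]
tw [[-0.0,-0.0,-0.0],[-0.0,-0.0,-0.001],[-0.0,-0.001,-0.001],[-0.0,-0.0,-0.001],[-0.001,-0.0,-0.0],[0.0,-0.0,-0.0]]
```

Emit:
{"name": "apply_moves", "arguments": {
  "dp": [
    [0,0,0.046],
    [-0.003,0,0.091],
    [-0.004,0,0.153],
    [-0.004,0,0.14],
    [-0.003,0,0.08],
    [-0.002,0,0.03],
    [0,0,0],
    [0,0,0],
    [0,0,0]
  ],
  "twist": [
    [0,0,0],
    [0,0,-0.001],
    [0,-0.001,-0.001],
    [0,0,-0.001],
    [0,0,0],
    [0,0,0],
    [0,0,0],
    [0,0,0],
    [0,0,0]
  ],
  "jaw": [255,255,255,255,255,255,255,255,255]
}}

```text
clock: 29.5
tcp_pos: [0.3674, 0.2455, 0.2488]
orientation: [-2.228, 2.214, -0.001]
contact_force: [0.8, -0.0, -1.2]
grip_width: 0.0203
```

```bash
python3 - <<'E'
from plan import *
from ff import flat
f=r.grab_frame("top");flat(f)
st();ramp((.448,.2462,.094),np.radians(-89.5),16,5)
E
```

```text
flat c [0.59353167 0.24921515] [0.54355946 0.21209957] [0.64872336 0.28604521] axis -179.02286487810346 ext [0.07370258 0.1048244 ]
t 29.55 grasp [0.3677 0.2456 0.0942] z [ 0.0015  0.0001 -1.    ] yaw -89.65891812493261 F [ 0.5453  0.0413 -1.1163] w 0.020502457331988678
# 8
dp [[-0.0,-0.036,0.0],[-0.0,-0.073,0.0],[-0.0,-0.11,0.001],[-0.001,-0.116,0.0],[0.0,-0.117,0.001],[0.0,-0.109,0.0],[0.0,-0.073,0.0],[0.0,-0.037,0.0]]
tw [[-0.0,0.0,-0.0],[-0.0,0.0,-0.0],[-0.0,0.0,-0.0],[-0.0,0.0,-0.001],[-0.0,0.0,0.0],[-0.001,0.0,-0.0],[0.0,0.0,-0.0],[0.0,0.0,-0.0]]
```

Fish unmoved; insert.

Emit:
{"name": "apply_moves", "arguments": {
  "dp": [
    [0,-0.036,0],
    [0,-0.073,0],
    [0,-0.11,0],
    [0,-0.116,0],
    [0,-0.116,0],
    [0,-0.109,0],
    [0,-0.06,0],
    [0,-0.02,0],
    [0,0,0],
    [0,0,0],
    [0,0,0]
  ],
  "twist": [
    [0,0,0],
    [0,0,0],
    [0,0,0],
    [0,0,-0.001],
    [0,0,0],
    [0,0,0],
    [0,0,0],
    [0,0,0],
    [0,0,0],
    [0,0,0],
    [0,0,0]
  ],
  "jaw": [255,255,255,255,255,255,255,255,255,255,255]
}}

```text
clock: 30.65
tcp_pos: [0.4529, 0.2457, 0.25]
orientation: [-2.225, 2.212, -0.003]
contact_force: [-1.1, 0.3, -1.1]
grip_width: 0.0204
```

```bash
python3 - <<'E'
from plan import *
st();ramp((.468,.2464,.094),np.radians(-89.5),16,5)
o,p,R=state();f=r.grab_frame("wrist");save("w18",f)
E
```

```text
t 30.65 grasp [0.4535 0.2459 0.0953] z [ 0.0039  0.0014 -1.    ] yaw -89.65445984346108 F [-1.0745  0.2871 -1.137 ] w 0.020358754923880406
# 3
dp [[-0.001,-0.024,0.002],[-0.003,-0.078,0.007],[-0.001,-0.024,0.002]]
tw [[-0.0,0.0,-0.0],[-0.002,0.001,-0.001],[0.0,-0.0,-0.0]]
```

View pics/w18.png

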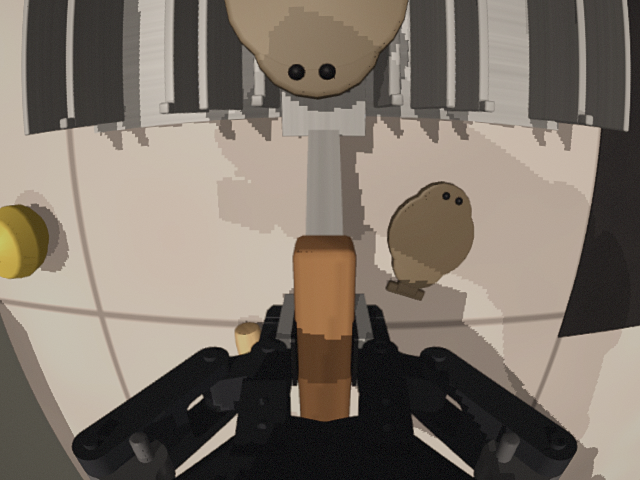

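Emit:
{"name": "apply_moves", "arguments": {
  "dp": [
    [-0.006,-0.04,0.004],
    [-0.008,-0.07,0.004],
    [-0.002,-0.024,0],
    [0,0,0],
    [0,0,0],
    [0,0,0]
  ],
  "twist": [
    [-0.001,0,0],
    [-0.001,0,-0.001],
    [0,0,0],
    [0,0,0],
    [0,0,0],
    [0,0,0]
  ],
  "jaw": [255,255,255,255,255,255]
}}

```text
clock: 31.3
tcp_pos: [0.4699, 0.2482, 0.2491]
orientation: [-2.231, 2.211, 0.002]
contact_force: [0.1, -0.1, -0.7]
grip_width: 0.0201
```

```bash
python3 - <<'E'
from plan import *
st()
o,p,R=state();f=r.grab_frame("wrist");save("w19",f)
E
```

```text
t 31.3 grasp [0.4698 0.2483 0.0944] z [-0.0006  0.0012 -1.    ] yaw -89.46421365119419 F [ 0.1001 -0.1259 -0.6944] w 0.020145571413507687
```

View pics/w19.png

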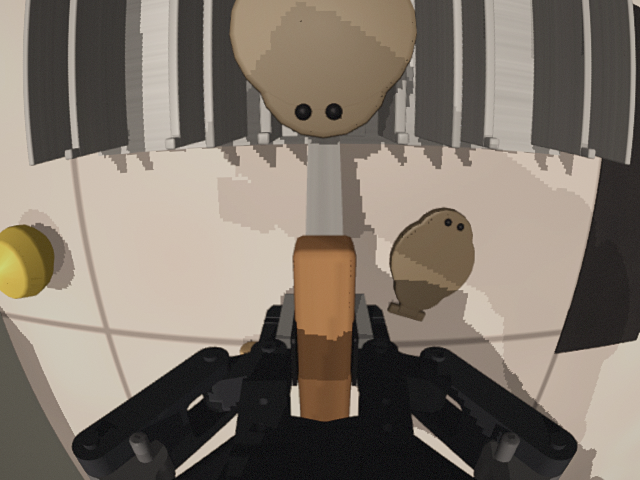

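Emit:
{"name": "apply_moves", "arguments": {
  "dp": [
    [0.008,0.028,0],
    [0,0,-0.03],
    [0,0,-0.05],
    [0,0,-0.05],
    [0,0,-0.058],
    [0,0,-0.058],
    [0,0,-0.058],
    [0,0,-0.058],
    [0,0,-0.058],
    [0,0,-0.03],
    [0,0,0],
    [0,0,0],
    [0,0,0]
  ],
  "twist": [
    [0,0,0],
    [0,0,0],
    [0,0,0],
    [0,0,0],
    [0,0,0],
    [0,0,0],
    [0,0,0],
    [0,0,0],
    [0,0,0],
    [0,0,0],
    [0,0,0],
    [0,0,0],
    [0,0,0]
  ],
  "jaw": [255,255,255,255,255,255,255,255,255,255,255,255,255]
}}

```text
clock: 32.65
tcp_pos: [0.4656, 0.2468, 0.3085]
orientation: [-2.232, 2.21, 0.002]
contact_force: [-0.4, 0.7, -2.1]
grip_width: 0.0205
```

```bash
python3 - <<'E'
from plan import *
st()
o,p,R=state();f=r.grab_frame("wrist");save("w20",f)
a=-.011-.118;c,s=np.cos(.051),np.sin(.051);g=np.array([.628+c*a+s*.1,-.2605+s*a-c*.1,.153]);print(g)
ramp(g,np.radians(-87.08),36)
E
```

```text
t 32.65 grasp [0.4655 0.2469 0.1538] z [-0.0005  0.0009 -1.    ] yaw -89.44159047817348 F [-0.392   0.6943 -2.0772] w 0.020451991257242626
[ 0.5043 -0.3669  0.153 ]
# 23
dp [[0.047,-0.003,0.0],[0.095,-0.005,0.0],[0.142,-0.007,0.0],[0.19,-0.01,0.0],[0.237,-0.011,0.0],[0.284,-0.014,0.0],[0.285,-0.012,0.0],[0.284,-0.013,0.001],[0.285,-0.011,-0.0],[0.284,-0.011,-0.0],[0.285,-0.011,-0.0],[0.284,-0.009,-0.0],[0.285,-0.01,0.0],[0.284,-0.008,0.0],[0.285,-0.008,0.0],[0.285,-0.006,0.0],[0.284,-0.007,0.0],[0.285,-0.005,0.001],[0.237,-0.004,-0.0],[0.19,-0.003,-0.0],[0.142,-0.002,-0.0],[0.095,-0.002,-0.0],[0.048,-0.0,-0.0]]
tw [[0.0,0.0,-0.0],[0.0,0.0,-0.001],[0.0,0.0,-0.0],[0.0,0.0,-0.001],[0.0,0.0,-0.001],[0.0,0.0,-0.001],[0.0,0.0,-0.001],[0.0,0.0,-0.001],[0.0,0.0,-0.001],[0.0,0.0,-0.001],[0.0,0.0,-0.001],[0.0,0.0,-0.001],[0.0,0.0,-0.001],[0.0,0.0,-0.002],[0.0,0.0,-0.001],[0.0,0.0,-0.001],[0.0,0.0,-0.001],[0.0,0.0,-0.001],[0.0,0.0,-0.001],[0.0,0.0,-0.001],[0.0,0.0,-0.0],[0.0,0.0,-0.0],[0.0,0.0,-0.001]]
```

View pics/w20.png

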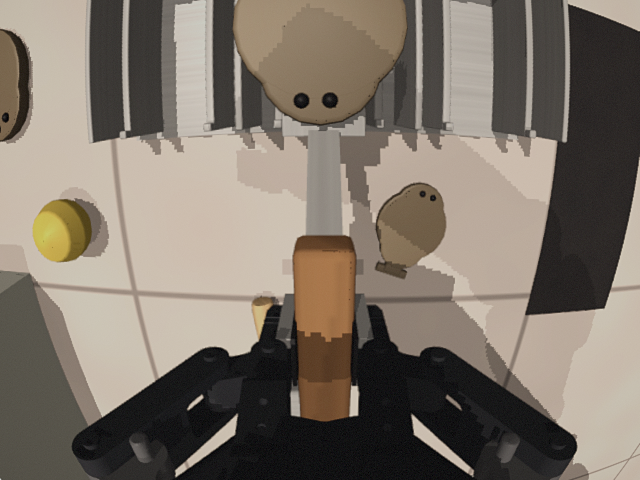

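Emit:
{"name": "apply_moves", "arguments": {
  "dp": [
    [0.047,-0.003,0],
    [0.095,-0.005,0],
    [0.142,-0.01,0],
    [0.19,-0.013,0],
    [0.237,-0.014,0],
    [0.284,-0.017,0],
    [0.285,-0.015,0],
    [0.284,-0.016,0],
    [0.285,-0.014,0],
    [0.284,-0.014,0],
    [0.285,-0.014,0],
    [0.284,-0.012,0],
    [0.285,-0.013,0],
    [0.284,-0.01,0],
    [0.285,-0.01,0],
    [0.285,-0.008,0],
    [0.25,-0.007,0],
    [0.2,-0.005,0],
    [0.15,-0.004,0],
    [0.1,-0.003,0]
  ],
  "twist": [
    [0,0,0],
    [0,0,-0.001],
    [0,0,0],
    [0,0,-0.001],
    [0,0,-0.001],
    [0,0,-0.001],
    [0,0,-0.001],
    [0,0,-0.001],
    [0,0,-0.001],
    [0,0,-0.001],
    [0,0,-0.001],
    [0,0,-0.001],
    [0,0,-0.001],
    [0,0,-0.002],
    [0,0,-0.001],
    [0,0,-0.001],
    [0,0,-0.001],
    [0,0,-0.001],
    [0,0,-0.001],
    [0,0,-0.001]
  ],
  "jaw": [255,255,255,255,255,255,255,255,255,255,255,255,255,255,255,255,255,255,255,255]
}}

```text
clock: 34.7
tcp_pos: [0.4953, -0.3354, 0.3053]
orientation: [2.263, -2.165, -0.007]
contact_force: [-0.1, -0.2, -1.8]
grip_width: 0.02
```

Emit:
{"name": "apply_moves", "arguments": {
  "dp": [
    [0.05,0,0],
    [0.02,0,0],
    [0,0,0],
    [0,0,0],
    [0,0,0]
  ],
  "twist": [
    [0,0,0],
    [0,0,0],
    [0,0,0],
    [0,0,0],
    [0,0,0]
  ],
  "jaw": [255,255,255,255,255]
}}

```text
clock: 35.2
tcp_pos: [0.4945, -0.3439, 0.3046]
orientation: [2.263, -2.165, -0.011]
contact_force: [-0.4, -0.5, -1.2]
grip_width: 0.0201
```

```bash
python3 - <<'E'
from plan import *
st()
o,p,R=state();f=r.grab_frame("wrist");save("w21",f)
ramp((.5043,-.3669,.153),np.radians(-87.08),20)
E
```

```text
t 35.2 grasp [ 0.4927 -0.3442  0.1499] z [-0.0118 -0.0024 -0.9999] yaw -87.4592161084949 F [-0.4147 -0.5089 -1.1977] w 0.02010653789343813
# 3
dp [[0.037,-0.013,-0.005],[0.123,-0.045,-0.016],[0.037,-0.014,-0.005]]
tw [[0.001,-0.0,-0.001],[0.004,-0.001,-0.001],[0.001,0.0,-0.001]]
```

View pics/w21.png

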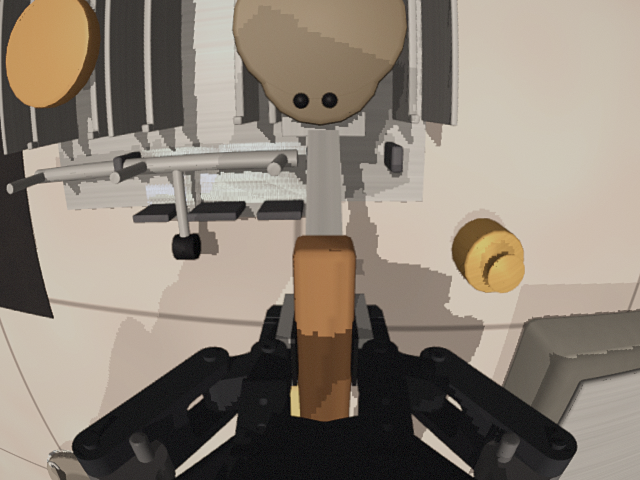

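Emit:
{"name": "apply_moves", "arguments": {
  "dp": [
    [0.04,-0.02,0],
    [0.08,-0.035,-0.008],
    [0.06,-0.02,-0.008],
    [0.02,0,0],
    [0,0,0],
    [0,0,0],
    [0,0,0]
  ],
  "twist": [
    [0.002,0,-0.001],
    [0.003,-0.001,-0.001],
    [0.001,0,-0.001],
    [0,0,0],
    [0,0,0],
    [0,0,0],
    [0,0,0]
  ],
  "jaw": [255,255,255,255,255,255,255]
}}

```text
clock: 35.95
tcp_pos: [0.5062, -0.369, 0.3068]
orientation: [-2.278, 2.161, -0.002]
contact_force: [0.3, 0.1, -2.2]
grip_width: 0.0203
```

```bash
python3 - <<'E'
from plan import *
st()
ramp((.5043,-.3669,.153),np.radians(-87.08),20)
E
```

```text
t 35.95 grasp [ 0.5066 -0.3689  0.1521] z [ 0.0023  0.0005 -1.    ] yaw -86.99311336324884 F [ 0.3469  0.0921 -2.1538] w 0.02025801597038053
# 1
dp [[-0.018,0.015,-0.008]]
tw [[-0.001,0.0,0.001]]
```

Emit:
{"name": "apply_moves", "arguments": {
  "dp": [
    [-0.018,0.015,0],
    [0,0,0.04],
    [0,0,0.08],
    [0,0,0.09],
    [0,0,0.04],
    [0,0,0],
    [0,0,0],
    [0,0,0]
  ],
  "twist": [
    [-0.001,0,0],
    [0,0,0],
    [0,0,0],
    [0,0,0],
    [0,0,0],
    [0,0,0],
    [0,0,0],
    [0,0,0]
  ],
  "jaw": [255,255,255,255,255,255,255,255]
}}

```text
clock: 36.75
tcp_pos: [0.5037, -0.3656, 0.2728]
orientation: [-2.28, 2.161, 0.005]
contact_force: [0.3, 0.5, -1.7]
grip_width: 0.0203
```

```bash
python3 - <<'E'
from plan import *
from wr import *
np.set_printoptions(precision=4,suppress=True)
st();o,p,R=state();f=r.grab_frame("wrist");np.savez("pics/w22.npz",**f,p=p,Rt=R)
d=dict(np.load("pics/w22.npz"))
pd=[.628,-.2605,.051]
E1=np.array([(-57.5,y+s,65) for y in(-100,0,100) for s in(-29,29)]+[(-60,y,72) for y in(-150,-50,50,150)]+[(-85,y+50,73) for y in(-100,0,100)])/1e3
wover(d,place(pd,E1),"w22",(120,0,520,260),2)
ramp((.5043,-.3669,.094),np.radians(-87.08),6)
E
```

```text
t 36.75 grasp [ 0.5034 -0.3653  0.1181] z [-0.0021  0.0021 -1.    ] yaw -86.92580163213267 F [ 0.3413  0.5087 -1.6538] w 0.020339655801566096
# 5
dp [[0.002,-0.001,0.04],[0.003,-0.001,0.041],[0.002,-0.001,0.04],[0.002,-0.0,0.041],[0.002,-0.001,0.04]]
tw [[0.0,0.0,0.0],[0.0,0.0,0.001],[0.001,0.001,-0.0],[-0.0,-0.0,0.0],[-0.0,-0.0,0.0]]
```

View pics/w22.png

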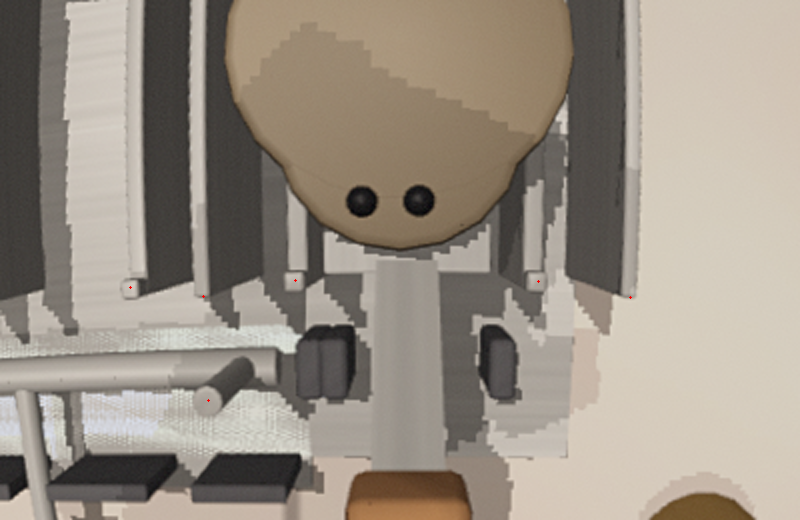

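Emit:
{"name": "apply_moves", "arguments": {
  "dp": [
    [0.008,0,0.04],
    [0.008,-0.002,0.04],
    [0.004,-0.001,0.04],
    [0,0,0.04],
    [0,0,0.03],
    [0,0,0],
    [0,0,0],
    [0,0,0]
  ],
  "twist": [
    [0,0,0],
    [0,0,0],
    [0.001,0,0],
    [0,0,0],
    [0,0,0],
    [0,0,0],
    [0,0,0],
    [0,0,0]
  ],
  "jaw": [255,255,255,255,255,255,255,255]
}}

```text
clock: 37.6
tcp_pos: [0.5048, -0.3685, 0.2491]
orientation: [-2.278, 2.16, -0.002]
contact_force: [-0.3, 0.2, -1.4]
grip_width: 0.0203
```

```bash
python3 - <<'E'
from plan import *
st()
o,p,R=state();f=r.grab_frame("wrist");save("w23",f)
g=gp();ramp(np.array([g[0],g[1],.094])-.11*np.array([.9987,.051,0]),np.radians(-87.08),15,4)
E
```

```text
t 37.6 grasp [ 0.5052 -0.3684  0.0944] z [ 0.0026  0.0009 -1.    ] yaw -86.9413289377898 F [-0.2971  0.2363 -1.436 ] w 0.02033744811673181
# 11
dp [[-0.0,0.03,0.0],[-0.0,0.059,0.0],[-0.001,0.089,0.0],[0.0,0.112,0.0],[-0.0,0.111,0.001],[-0.0,0.111,-0.0],[-0.001,0.112,0.0],[0.0,0.111,0.001],[0.0,0.089,-0.0],[0.0,0.06,0.0],[0.0,0.029,0.0]]
tw [[-0.0,0.0,0.0],[-0.0,0.0,0.0],[-0.0,0.0,0.0],[-0.0,0.0,0.0],[-0.001,0.0,0.001],[0.0,0.0,-0.0],[0.0,0.0,-0.0],[-0.0,0.0,-0.0],[-0.0,0.0,0.0],[-0.0,0.0,0.0],[-0.0,0.0,0.0]]
```

View pics/w23.png

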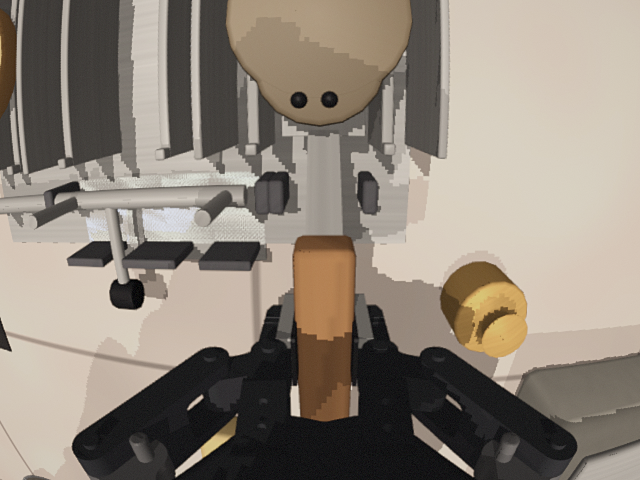

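Emit:
{"name": "apply_moves", "arguments": {
  "dp": [
    [0,0.03,0],
    [0,0.06,0],
    [0,0.09,0],
    [0,0.112,0],
    [0,0.112,0],
    [0,0.112,0],
    [0,0.112,0],
    [0,0.11,0],
    [0,0.07,0],
    [0,0.03,0],
    [0,0,0],
    [0,0,0],
    [0,0,0]
  ],
  "twist": [
    [0,0,0],
    [0,0,0],
    [0,0,0],
    [0,0,0],
    [0,0,0],
    [0,0,0],
    [0,0,0],
    [0,0,0],
    [0,0,0],
    [0,0,0],
    [0,0,0],
    [0,0,0],
    [0,0,0]
  ],
  "jaw": [255,255,255,255,255,255,255,255,255,255,255,255,255]
}}

```text
clock: 38.95
tcp_pos: [0.3941, -0.3749, 0.2498]
orientation: [-2.276, 2.163, -0.004]
contact_force: [0.0, -0.9, -1.7]
grip_width: 0.0207
```

```bash
python3 - <<'E'
from plan import *
st()
f=r.grab_frame("top");save("t24",f);np.savez("pics/t24.npz",**f)
seq([(gp()+[0,0,.09],np.radians(-87.1),25),((.47,-.18,.18),np.radians(-88),40),((.475,-.02,.18),np.radians(-90),40)])
E
```

```text
t 38.95 grasp [ 0.3945 -0.375   0.0951] z [ 0.0032 -0.0006 -1.    ] yaw -87.07056755397555 F [ 0.0132 -0.9285 -1.6929] w 0.020678235059976416
# 4 end [ 0.3945 -0.375   0.1851]
# 10 end [ 0.4699 -0.1801  0.18  ]
# 14 end [ 0.4749 -0.0201  0.18  ]
dp [[0.0,-0.002,-0.187],[0.001,-0.001,-0.188],[0.0,-0.002,-0.187],[0.0,-0.001,-0.188],[-0.265,-0.118,0.007],[-0.265,-0.118,0.006],[-0.266,-0.117,0.007],[-0.265,-0.117,0.007],[-0.266,-0.116,0.007],[-0.267,-0.115,0.006],[-0.333,-0.022,-0.0],[-0.333,-0.019,-0.0],[-0.333,-0.016,-0.001],[-0.333,-0.014,0.0]]
tw [[-0.0,-0.0,0.0],[-0.001,-0.0,0.0],[-0.0,-0.0,0.0],[-0.001,-0.0,0.0],[0.0,-0.0,0.001],[0.0,-0.0,0.001],[0.0,-0.0,0.001],[0.0,-0.0,0.002],[0.0,-0.0,0.001],[0.0,-0.0,0.002],[0.0,-0.0,0.004],[0.0,-0.0,0.004],[0.0,-0.0,0.004],[0.0,-0.0,0.004]] 14
```

View pics/t24.png

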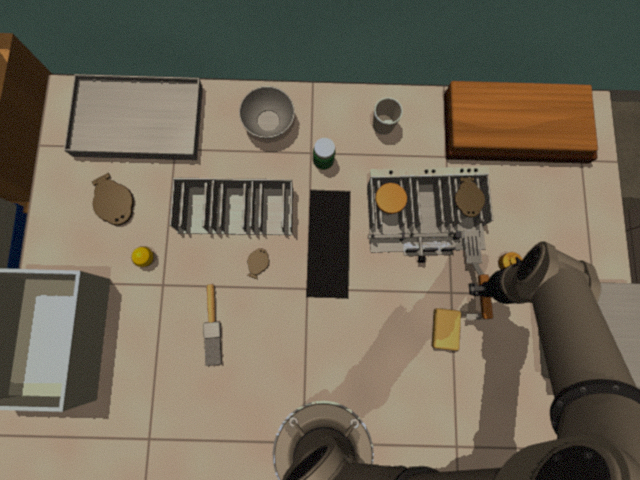

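Emit:
{"name": "apply_moves", "arguments": {
  "dp": [
    [0,0,-0.1],
    [0,0,-0.188],
    [0,0,-0.187],
    [0,0,-0.188],
    [-0.1,-0.06,-0.03],
    [-0.265,-0.118,0.006],
    [-0.266,-0.117,0.007],
    [-0.265,-0.117,0.007],
    [-0.266,-0.116,0.007],
    [-0.267,-0.115,0.006],
    [-0.333,-0.022,0],
    [-0.333,-0.019,0],
    [-0.25,-0.016,0],
    [-0.15,-0.01,0],
    [-0.06,0,0],
    [0,0,0],
    [0,0,0],
    [0,0,0]
  ],
  "twist": [
    [0,0,0],
    [-0.001,0,0],
    [0,0,0],
    [-0.001,0,0],
    [0,0,0.001],
    [0,0,0.001],
    [0,0,0.001],
    [0,0,0.002],
    [0,0,0.001],
    [0,0,0.002],
    [0,0,0.004],
    [0,0,0.004],
    [0,0,0.004],
    [0,0,0.002],
    [0,0,0],
    [0,0,0],
    [0,0,0],
    [0,0,0]
  ],
  "jaw": [255,255,255,255,255,255,255,255,255,255,255,255,255,255,255,255,255,255]
}}

```text
clock: 40.8
tcp_pos: [0.4729, -0.0401, 0.3327]
orientation: [-2.235, 2.202, 0.0]
contact_force: [0.2, 0.6, -0.8]
grip_width: 0.0202
```

```bash
python3 - <<'E'
from plan import *
st()
ramp((.475,-.005,.12),np.radians(-90),30,8)
E
```

```text
t 40.8 grasp [ 0.4733 -0.0397  0.178 ] z [ 0.0027  0.0028 -1.    ] yaw -89.15615106313284 F [ 0.2049  0.6326 -0.8356] w 0.020196579225188093
# 5
dp [[-0.03,-0.002,0.05],[-0.06,-0.004,0.099],[-0.111,-0.008,0.186],[-0.06,-0.003,0.1],[-0.03,-0.002,0.049]]
tw [[-0.0,0.0,0.001],[-0.0,0.0,0.001],[-0.001,0.001,0.003],[-0.0,0.0,0.001],[-0.0,0.0,0.001]]
```

Emit:
{"name": "apply_moves", "arguments": {
  "dp": [
    [-0.03,0,0.05],
    [-0.06,-0.004,0.1],
    [-0.1,-0.006,0.18],
    [-0.06,-0.003,0.11],
    [-0.03,0,0.09],
    [0,0,0],
    [0,0,0],
    [0,0,0]
  ],
  "twist": [
    [0,0,0.001],
    [0,0,0.001],
    [0,0.001,0.003],
    [0,0,0.001],
    [0,0,0.001],
    [0,0,0],
    [0,0,0],
    [0,0,0]
  ],
  "jaw": [255,255,255,255,255,255,255,255]
}}

```text
clock: 41.6
tcp_pos: [0.475, -0.0117, 0.2655]
orientation: [-2.205, 2.236, -0.005]
contact_force: [0.0, -1.0, -0.9]
grip_width: 0.02
```

```bash
python3 - <<'E'
from plan import *
st()
ramp((.475,-.005,.056),np.radians(-90),15,5)
E
```

```text
t 41.6 grasp [ 0.4755 -0.012   0.1108] z [ 0.0031 -0.0014 -1.    ] yaw -90.82396020053507 F [ 0.0216 -0.9638 -0.9055] w 0.020009503947094113
# 6
dp [[-0.005,0.0,0.038],[-0.009,0.001,0.076],[-0.014,0.0,0.114],[-0.015,0.0,0.115],[-0.009,0.001,0.076],[-0.005,-0.0,0.038]]
tw [[-0.0,-0.0,-0.001],[-0.0,-0.0,-0.001],[-0.001,-0.0,-0.001],[-0.0,-0.001,-0.002],[-0.0,0.0,-0.001],[-0.0,0.0,-0.001]]
```

Emit:
{"name": "apply_moves", "arguments": {
  "dp": [
    [-0.005,0,0.038],
    [-0.009,0,0.076],
    [-0.014,0,0.114],
    [-0.014,0,0.114],
    [-0.009,0,0.07],
    [-0.005,0,0.02],
    [0,0,0],
    [0,0,0],
    [0,0,0]
  ],
  "twist": [
    [0,0,-0.001],
    [0,0,-0.001],
    [-0.001,0,-0.001],
    [0,-0.001,-0.002],
    [0,0,-0.001],
    [0,0,0],
    [0,0,0],
    [0,0,0],
    [0,0,0]
  ],
  "jaw": [255,255,255,255,255,255,255,255,255]
}}

```text
clock: 42.5
tcp_pos: [0.476, -0.0054, 0.2103]
orientation: [-2.217, 2.223, -0.003]
contact_force: [0.2, -0.1, -1.2]
grip_width: 0.0201
```

```bash
python3 - <<'E'
from plan import *
st()
ramp((.475,-.005,.051),np.radians(-90),3,3)
o,p,R=state();f=r.grab_frame("wrist");save("w25",f)
E
```

```text
t 42.5 grasp [ 0.4765 -0.0054  0.0556] z [ 0.0032  0.0002 -1.    ] yaw -90.14858129109959 F [ 0.1926 -0.0909 -1.2121] w 0.020149531118196024
# 2
dp [[-0.002,0.004,0.019],[-0.001,0.004,0.019]]
tw [[-0.001,0.0,-0.001],[-0.001,0.0,-0.0]]
```

View pics/w25.png

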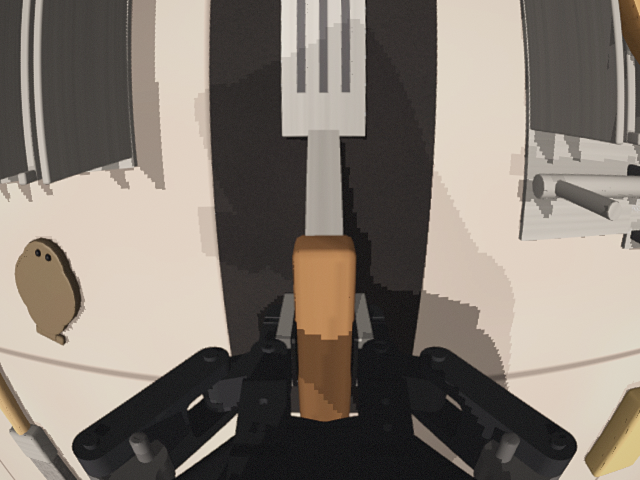

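Centred on the mat; lower the last 4–5 mm and check force.

Emit:
{"name": "apply_moves", "arguments": {
  "dp": [
    [0,0.004,0.02],
    [0,0.004,0.016],
    [0,0,0],
    [0,0,0],
    [0,0,0]
  ],
  "twist": [
    [-0.001,0,0],
    [-0.001,0,0],
    [0,0,0],
    [0,0,0],
    [0,0,0]
  ],
  "jaw": [255,255,255,255,255]
}}

```text
clock: 43.05
tcp_pos: [0.4754, -0.0057, 0.2066]
orientation: [-2.217, 2.224, -0.001]
contact_force: [0.7, 0.2, -1.8]
grip_width: 0.0201
```

```bash
python3 - <<'E'
from plan import *
st()
E
```

```text
t 43.05 grasp [ 0.4755 -0.0056  0.0519] z [ 0.0009  0.     -1.    ] yaw -90.18224526124146 F [ 0.7121  0.1713 -1.7767] w 0.020137306722079827
```

Emit:
{"name": "apply_moves", "arguments": {
  "dp": [
    [0,0,0.01],
    [0,0,0],
    [0,0,0],
    [0,0,0],
    [0,0,0],
    [0,0,0],
    [0,0,0],
    [0,0,0],
    [0,0,0]
  ],
  "twist": [
    [0,0,0],
    [0,0,0],
    [0,0,0],
    [0,0,0],
    [0,0,0],
    [0,0,0],
    [0,0,0],
    [0,0,0],
    [0,0,0]
  ],
  "jaw": [255,255,255,0,0,0,0,0,0]
}}

```text
clock: 43.95
tcp_pos: [0.4759, -0.0055, 0.2058]
orientation: [-2.217, 2.224, -0.002]
contact_force: [-0.2, 0.2, -0.4]
grip_width: 0.0856
```

```bash
python3 - <<'E'
from plan import *
st();o,p,R=state();f=r.grab_frame("wrist");save("w26",f)
seq([(gp()+[0,0,.09],np.radians(-90),20),((.479,-.13,.14),np.radians(-88.5),35),((.479,-.24,.12),np.radians(-87.08),35)])
E
```

```text
t 43.95 grasp [ 0.4763 -0.0055  0.0511] z [ 0.0024  0.0002 -1.    ] yaw -90.18713896277221 F [-0.2488  0.2499 -0.3676] w 0.0855832134437288
# 5 end [ 0.4764 -0.0055  0.1411]
# 9 end [ 0.4791 -0.13    0.14  ]
# 13 end [ 0.479 -0.24   0.12 ]
dp [[-0.0,-0.001,-0.15],[-0.0,-0.001,-0.15],[-0.0,-0.001,-0.15],[-0.0,-0.001,-0.15],[-0.0,-0.001,-0.15],[0.259,-0.005,0.002],[0.26,-0.004,0.003],[0.259,-0.002,0.002],[0.259,-0.001,0.002],[0.229,0.006,0.042],[0.229,0.008,0.041],[0.229,0.008,0.042],[0.229,0.011,0.042]]
tw [[-0.0,0.0,-0.0],[-0.0,0.0,-0.0],[-0.0,0.0,-0.001],[-0.001,0.0,-0.0],[-0.0,0.0,-0.001],[-0.0,0.0,-0.003],[-0.0,0.0,-0.003],[-0.0,0.0,-0.003],[-0.0,0.0,-0.003],[-0.0,0.0,-0.003],[-0.0,0.0,-0.003],[-0.0,0.0,-0.003],[-0.0,0.0,-0.003]] 13
```

View pics/w26.png

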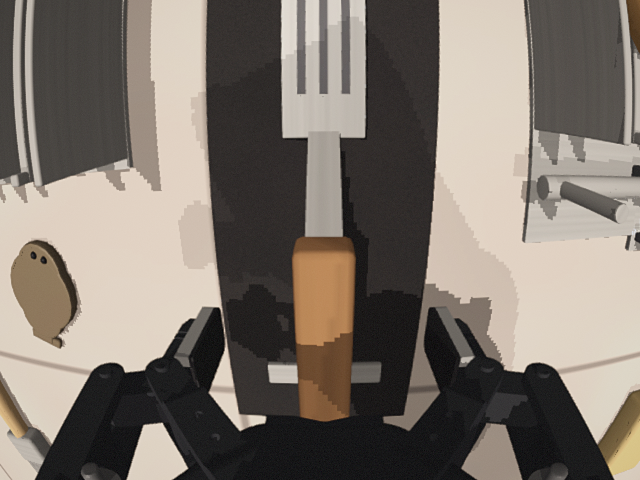

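Emit:
{"name": "apply_moves", "arguments": {
  "dp": [
    [0,0,-0.1],
    [0,0,-0.15],
    [0,0,-0.15],
    [0,0,-0.15],
    [0,0,-0.15],
    [0.1,0,-0.05],
    [0.259,-0.004,0],
    [0.259,-0.002,0],
    [0.259,0,0.002],
    [0.25,0.006,0.01],
    [0.229,0.008,0.02],
    [0.15,0.008,0.02],
    [0.1,0.008,0.02],
    [0.05,0,0],
    [0,0,0],
    [0,0,0],
    [0,0,0]
  ],
  "twist": [
    [0,0,0],
    [0,0,0],
    [0,0,-0.001],
    [0,0,0],
    [0,0,-0.001],
    [0,0,-0.003],
    [0,0,-0.003],
    [0,0,-0.003],
    [0,0,-0.003],
    [0,0,-0.003],
    [0,0,-0.003],
    [0,0,-0.003],
    [0,0,-0.003],
    [0,0,0],
    [0,0,0],
    [0,0,0],
    [0,0,0]
  ],
  "jaw": [0,0,0,0,0,0,0,0,0,0,0,0,0,0,0,0,0]
}}

```text
clock: 45.7
tcp_pos: [0.4785, -0.2088, 0.3043]
orientation: [-2.281, 2.148, -0.015]
contact_force: [-0.4, 0.0, -0.4]
grip_width: 0.0852
```

```bash
python3 - <<'E'
from plan import *
st();o,p,R=state();f=r.grab_frame("wrist");save("w27",f);np.savez("pics/w27.npz",**f,p=p,Rt=R)
ramp((.479,-.242,.07),np.radians(-87.08),20,6)
E
```

```text
t 45.7 grasp [ 0.4805 -0.2088  0.1496] z [ 0.0129 -0.0004 -0.9999] yaw -86.57696282565419 F [-0.3703  0.0431 -0.3865] w 0.08521713666685994
# 7
dp [[0.018,0.001,0.043],[0.036,0.003,0.087],[0.054,0.004,0.13],[0.061,0.004,0.144],[0.054,0.003,0.13],[0.036,0.001,0.086],[0.018,0.001,0.044]]
tw [[-0.0,-0.0,0.0],[-0.001,-0.0,0.001],[-0.001,-0.0,0.001],[-0.002,-0.0,0.001],[-0.001,-0.0,0.0],[-0.001,-0.0,0.001],[-0.0,-0.001,0.0]]
```

View pics/w27.png

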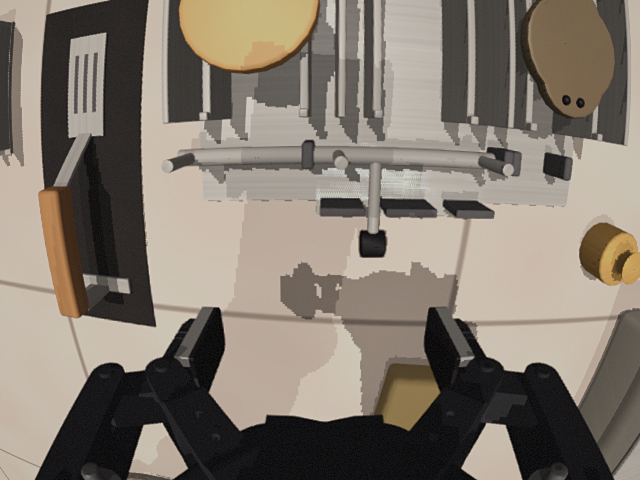

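Emit:
{"name": "apply_moves", "arguments": {
  "dp": [
    [0.02,0,0.043],
    [0.04,0.003,0.087],
    [0.06,0.003,0.13],
    [0.061,0.003,0.144],
    [0.054,0.003,0.13],
    [0.03,0,0.07],
    [0,0,0],
    [0,0,0],
    [0,0,0]
  ],
  "twist": [
    [0,0,0],
    [-0.001,0,0.001],
    [-0.001,0,0.001],
    [-0.002,0,0.001],
    [-0.001,0,0],
    [-0.001,0,0],
    [0,0,0],
    [0,0,0],
    [0,0,0]
  ],
  "jaw": [0,0,0,0,0,0,0,0,0]
}}

```text
clock: 46.65
tcp_pos: [0.4791, -0.2416, 0.2234]
orientation: [2.281, -2.157, -0.006]
contact_force: [0.2, 0.3, -0.4]
grip_width: 0.0856
```

```bash
python3 - <<'E'
from plan import *
from wr import wpt
d=dict(np.load("pics/w27.npz"));st();print("knob",wpt(d,373,244,.030))
ramp((.479,-.242,.028),np.radians(-87.08),12,5)
o,p,R=state();f=r.grab_frame("wrist");save("w28",f)
E
```

```text
t 46.65 grasp [ 0.4784 -0.2415  0.0687] z [-0.0043  0.0008 -1.    ] yaw -86.80940370591948 F [ 0.2441  0.2648 -0.4238] w 0.08556450181533114
knob [ 0.4792 -0.2437  0.03  ]
# 5
dp [[0.0,-0.0,0.04],[0.001,-0.0,0.081],[0.001,-0.0,0.097],[0.001,-0.0,0.081],[0.0,0.0,0.04]]
tw [[0.0,0.0,0.0],[0.001,0.0,0.001],[0.0,0.0,0.0],[0.001,0.0,0.001],[0.0,0.0,0.0]]
```

View pics/w28.png

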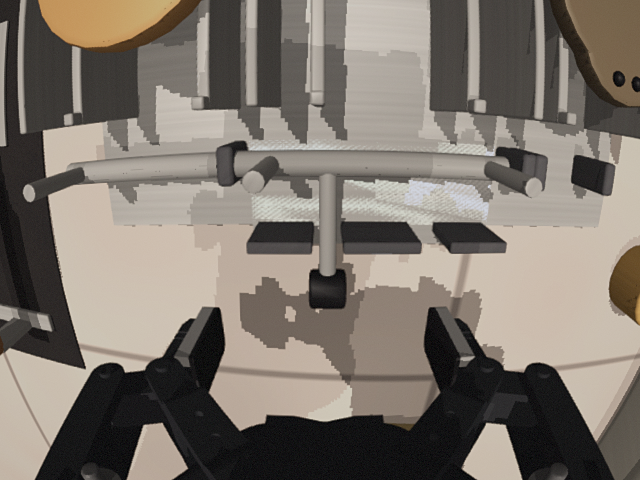

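Emit:
{"name": "apply_moves", "arguments": {
  "dp": [
    [0.005,0,0.04],
    [0.005,0,0.081],
    [0.001,0,0.097],
    [0.001,0,0.081],
    [0,0,0.03],
    [0,0,0],
    [0,0,0],
    [0,0,0],
    [0,0,0],
    [0,0,0],
    [0,0,0],
    [0,0,0],
    [0,0,0],
    [0,0,0],
    [0,0,0]
  ],
  "twist": [
    [0,0,0],
    [0.001,0,0.001],
    [0,0,0],
    [0.001,0,0.001],
    [0,0,0],
    [0,0,0],
    [0,0,0],
    [0,0,0],
    [0,0,0],
    [0,0,0],
    [0,0,0],
    [0,0,0],
    [0,0,0],
    [0,0,0],
    [0,0,0]
  ],
  "jaw": [0,0,0,0,0,0,0,0,255,255,255,255,255,255,255],
  "grip_force": 30
}}

```text
clock: 48.2
tcp_pos: [0.4801, -0.2427, 0.1826]
orientation: [-2.277, 2.161, -0.005]
contact_force: [0.5, -0.0, -0.7]
grip_width: 0.0175
```

```bash
python3 - <<'E'
from plan import *
st();g=gp();w=[];y=np.radians(-87.08)
for th in (.15,.3,.45,.6,.75,.9): w.append((g+.062*np.array([1-np.cos(th),(1-np.cos(th))*.051,np.sin(th)]),y,20))
seq(w)
E
```

```text
t 48.2 grasp [ 0.4808 -0.2428  0.0279] z [ 0.0043 -0.0005 -1.    ] yaw -87.00447383993047 F [ 0.457  -0.0402 -0.7018] w 0.017481383900723027
# 1 end [ 0.4816 -0.2429  0.0372]
# 2 end [ 0.4836 -0.2428  0.0463]
# 3 end [ 0.4869 -0.2426  0.0549]
# 4 end [ 0.4916 -0.2423  0.063 ]
# 5 end [ 0.4975 -0.242   0.0702]
# 6 end [ 0.5043 -0.2417  0.0765]
dp [[0.001,-0.012,-0.077],[0.0,-0.017,-0.076],[0.0,-0.028,-0.072],[0.0,-0.039,-0.067],[0.0,-0.049,-0.06],[0.0,-0.057,-0.053]]
tw [[-0.002,-0.0,0.001],[-0.0,-0.0,-0.0],[-0.0,-0.0,-0.0],[-0.0,-0.0,-0.0],[-0.0,-0.0,-0.0],[-0.0,-0.0,-0.0]] 6
```

Emit:
{"name": "apply_moves", "arguments": {
  "dp": [
    [0,-0.004,-0.077],
    [0,-0.017,-0.076],
    [0,-0.029,-0.072],
    [0,-0.039,-0.067],
    [0,-0.048,-0.06],
    [0,-0.05,-0.04],
    [0,0,0],
    [0,0,0],
    [0,0,0]
  ],
  "twist": [
    [-0.001,0,0],
    [0,0,0],
    [0,0,0],
    [0,0,0],
    [0,0,0],
    [0,0,0],
    [0,0,0],
    [0,0,0],
    [0,0,0]
  ],
  "jaw": [255,255,255,255,255,255,255,255,255]
}}

```text
clock: 49.1
tcp_pos: [0.503, -0.2415, 0.2326]
orientation: [2.278, -2.162, -0.002]
contact_force: [-0.0, -0.5, -3.8]
grip_width: 0.0171
```

```bash
python3 - <<'E'
from plan import *
st();g=gp();seq([(g+.051*np.array([.051,-1,0]),np.radians(-87.08),10)])
E
```

```text
t 49.1 grasp [ 0.5027 -0.2415  0.0779] z [-0.002   0.0001 -1.    ] yaw -87.00563295715541 F [-0.0069 -0.5389 -3.7574] w 0.01707619150894585
# 6 end [ 0.5053 -0.2925  0.0778]
dp [[0.071,0.001,-0.0],[0.071,0.0,-0.0],[0.071,0.001,-0.0],[0.071,0.0,-0.0],[0.07,0.001,-0.0],[0.071,0.0,-0.0]]
tw [[0.0,0.0,0.0],[0.0,0.0,0.0],[0.0,0.0,0.0],[0.0,0.0,0.0],[0.0,0.0,0.0],[0.001,0.0,0.001]] 6
```

Emit:
{"name": "apply_moves", "arguments": {
  "dp": [
    [0.072,0.001,0],
    [0.072,0,0],
    [0.072,0.001,0],
    [0.072,0,0],
    [0.072,0.001,0],
    [0.06,0,0],
    [0.02,0,0],
    [0,0,0],
    [0,0,0]
  ],
  "twist": [
    [0,0,0],
    [0,0,0],
    [0,0,0],
    [0,0,0],
    [0,0,0],
    [0,0,0],
    [0,0,0],
    [0,0,0],
    [0,0,0]
  ],
  "jaw": [255,255,255,255,255,255,255,255,255]
}}

```text
clock: 50.0
tcp_pos: [0.5061, -0.2934, 0.2324]
orientation: [-2.279, 2.156, 0.017]
contact_force: [-0.9, 2.3, -0.9]
grip_width: 0.0174
```

```bash
python3 - <<'E'
from plan import *
st();f=r.grab_frame("wrist");save("w29",f)
E
```

```text
t 50.0 grasp [ 0.5053 -0.2918  0.0777] z [-0.0048  0.0105 -0.9999] yaw -86.81133949171901 F [-0.9485  2.2793 -0.8809] w 0.017431624051198448
```

View pics/w29.png

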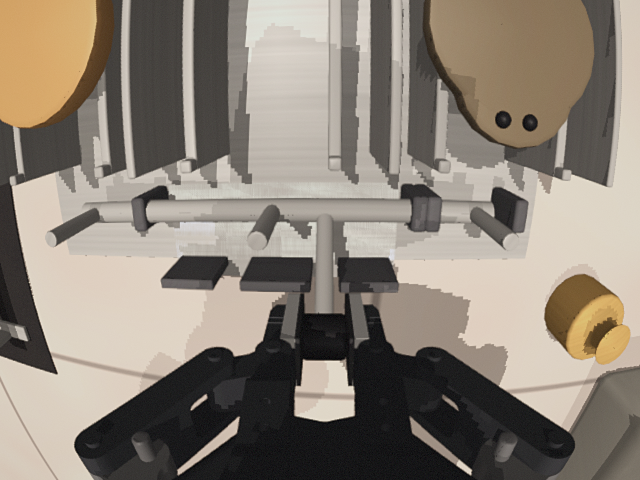

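Emit:
{"name": "apply_moves", "arguments": {
  "dp": [
    [0.004,0.05,0.05],
    [0.004,0.05,0.06],
    [0.004,0.042,0.07],
    [0,0.032,0.076],
    [0,0.02,0.08],
    [0,0.01,0.08],
    [0,0.004,0.04],
    [0,0,0],
    [0,0,0],
    [0,0,0]
  ],
  "twist": [
    [0.001,-0.001,0],
    [0,-0.002,0],
    [0,-0.001,0],
    [0,0,0],
    [0,0,0],
    [0,0,0],
    [0,0,0],
    [0,0,0],
    [0,0,0],
    [0,0,0]
  ],
  "jaw": [255,255,255,255,255,255,255,255,255,255]
}}

```text
clock: 51.05
tcp_pos: [0.483, -0.2954, 0.183]
orientation: [-2.273, 2.148, 0.012]
contact_force: [0.1, 3.1, 0.5]
grip_width: 0.0174
```

```bash
python3 - <<'E'
from plan import *
st();f=r.grab_frame("wrist");save("w30",f)
E
```

```text
t 51.05 grasp [ 0.4836 -0.2929  0.0284] z [ 0.0043  0.0161 -0.9999] yaw -86.75937828483517 F [0.1019 3.0831 0.538 ] w 0.01737415259184288
```

View pics/w30.png

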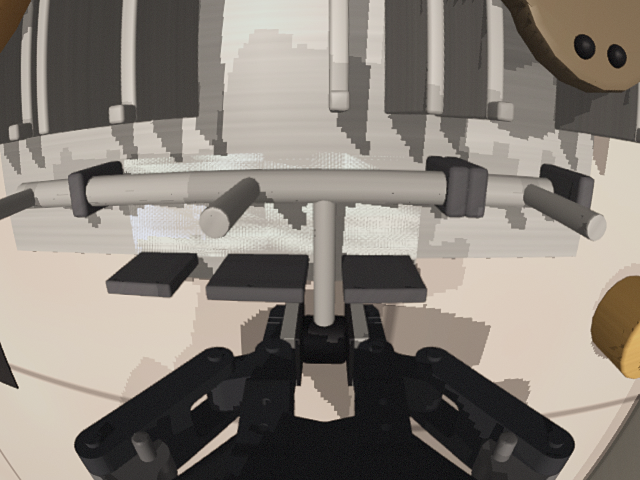

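Handle is down at z 28 mm between the guard plates, y as at the start. Release, rise and step back.

Emit:
{"name": "apply_moves", "arguments": {
  "dp": [
    [0,0,0],
    [0,0,0],
    [0,0,0],
    [0,0,0],
    [0,0,0],
    [0,0,-0.1],
    [0,0,-0.2],
    [0,0,-0.2],
    [0,0,-0.2],
    [0,0,-0.2],
    [0,0,-0.2],
    [0,0,-0.1],
    [0,0,0],
    [0,0,0],
    [0,0,0]
  ],
  "twist": [
    [0,0,0],
    [0,0,0],
    [0,0,0],
    [0,0,0],
    [0,0,0],
    [0,0,0],
    [0,0,0],
    [0,0,0],
    [0,0,0],
    [0,0,0],
    [0,0,0],
    [0,0,0],
    [0,0,0],
    [0,0,0],
    [0,0,0]
  ],
  "jaw": [0,0,0,0,0,0,0,0,0,0,0,0,0,0,0]
}}

```text
clock: 52.6
tcp_pos: [0.4816, -0.3002, 0.3365]
orientation: [-2.272, 2.151, 0.004]
contact_force: [0.4, 0.4, -0.1]
grip_width: 0.0854
```

```bash
python3 - <<'E'
from plan import *
from wr import *
np.set_printoptions(precision=4,suppress=True)
st();o,p,R=state();f=r.grab_frame("wrist");np.savez("pics/w31.npz",**f,p=p,Rt=R)
d=dict(np.load("pics/w31.npz"))
pd=[.628,-.2605,.051]
E1=np.array([(-57.5,y+s,65) for y in(-100,0,100) for s in(-29,29)]+[(-60,y,72) for y in(-150,-50,50,150)]+[(-85,y,73) for y in(-100,0,100)])/1e3
wover(d,place(pd,E1),"w31",(0,0,640,480),1.2)
f=r.grab_frame("top");save("t31",f);np.savez("pics/t31.npz",**f)
E
```

```text
t 52.6 grasp [ 0.4827 -0.2984  0.1818] z [ 0.0074  0.0111 -0.9999] yaw -86.86498333323905 F [ 0.3827  0.4339 -0.0544] w 0.08536973717055517
```

View pics/w31.png

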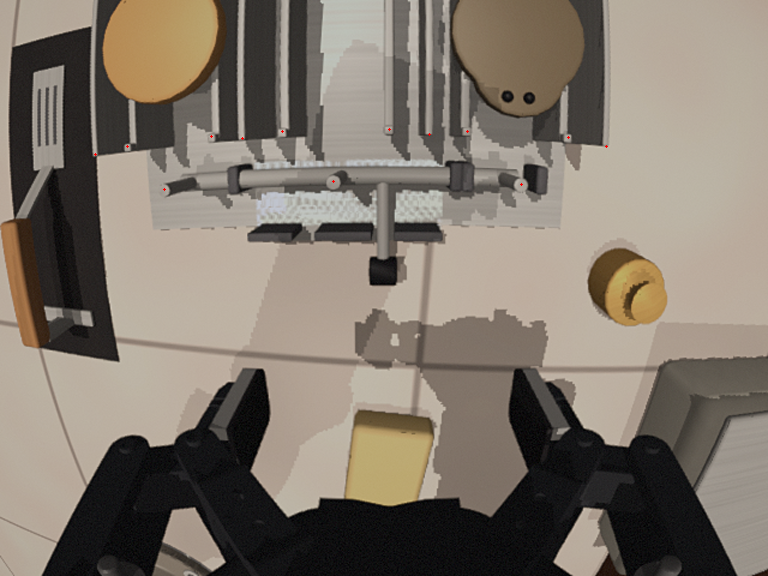

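View pics/t31.png

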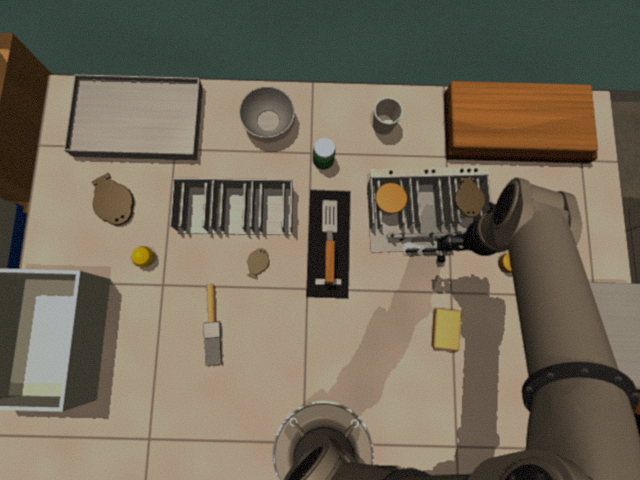

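```bash
python3 - <<'E'
from ff import *
np.set_printoptions(precision=4,suppress=True)
f=dict(np.load("pics/t31.npz"));flat(f,(170,225,452,486))
f=r.grab_frame("side");save("s31",f,(340,230,480,370),5)
E
```

```text
flat c [ 0.6332 -0.3597] [ 0.5837 -0.3971] [ 0.6872 -0.3223] axis -174.5527067452079 ext [0.0758 0.1047]
```

View pics/s31.png

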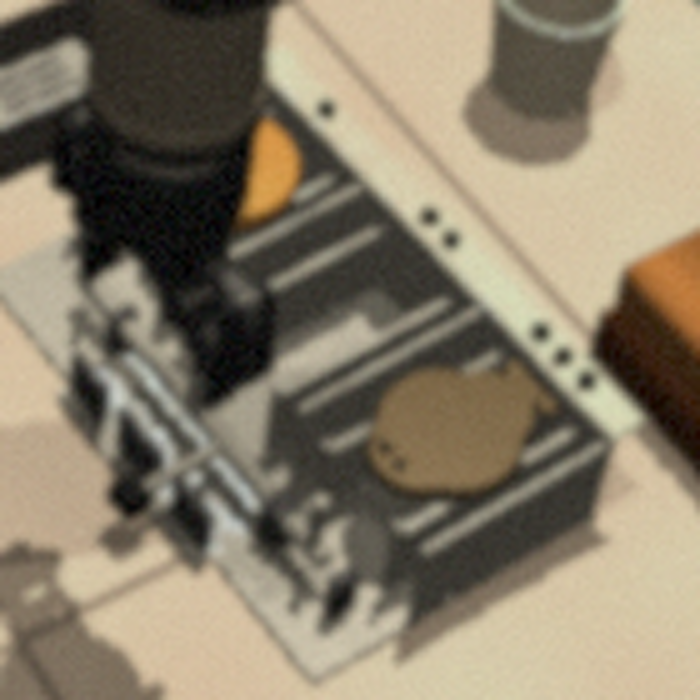

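```bash
python3 -c "
from bench import r
print(r.hand_in())"
```

```text
the job is handed in; nothing more can be done
None
```

The job is done and handed in at about 53 s of robot time, against the 210 s limit; no verdict was reported.

- **Bolt drawn:** I lifted the handle, slid the bolt about 50 mm and dropped the handle into the other notch. Its pins then matched the drawn positions in the wrist picture.
- **Fish moved:** Using the slice, I put the fish cake in pocket one, then the middle-sized flatfish (about 105 x 74 mm measured) in pocket three. I drew the slice out after each. The square block was not in the draining rack today, so pocket two is empty.
- **Slice and bolt returned:** The slice lies level, centred on its mat. The bolt is back home with its handle down in the home notch.

**Last checks:**
- The flatfish is centred within about 1 mm of pocket three and turned about 5° in the top view. It looks flat on its ribs in the side view.
- The cake sits in pocket one between the walls. I measured its top at about 72–75 mm where 74 is expected, with one noisy reading at 83. That was just after placing it; in the final pictures I only looked at it.
- The three bolt pins match the predicted home positions. When I released the knob, the grasp point stood 28 mm high, the height given for a handle lying level.
- The other things on the counter looked unmoved in the final top view, except the scale weight, which the arm partly hid. In the wrist picture it was still standing in the same area.
- No check failed, and the largest contact force I saw was about 6 N.

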